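# Set the capping press, press the caps home, tray the jars

### The arm

A 7-joint arm with a two-finger parallel gripper is mounted at the origin on the work surface. World frame = base frame: x ahead of the robot, y to its left, z up, the work surface at z = 0. Lengths are in m, angles in degrees, forces in N, time in s.
With the tool pointing down it reaches from about 0.425 to 0.875 m from the base axis. Payload 4.7 kg.
Tool frame: the origin (TCP) lies midway between the tips of the shut fingers; the grasp point (between the pads) lies 19 mm behind it; z points along the fingers, y is the line along which they close (so a half turn about z gives the same grasp; the last joint's range is limited). The gripper opens to 85 mm and grips with 20 to 120 N. Pads are 22 mm wide; open, the fingers measure 114 mm over their backs; the gripper's body (76 mm by 85 mm) begins 54 mm behind the grasp point. The pads swing forward as they close: fully open they stand 13 mm farther back than shut.
Start: joints at [-70.869, 18.392, -4.016, 83.108, 1.295, 78.541, -3.26], TCP at [0.204, 0.617, 0.231] pointing down, gripper open.
Joint ranges: [-163.93, 163.93], [-17.29, 119.83], [-79.2, 71.16], [3.27, 140.29], [-89.18, 269.18], [5.43, 117.66], [-154.24, 154.24]. Speed limits (degrees/s): [147.25, 147.25, 180, 180, 180, 180, 180].

### API

Orientations are given as a 3x3 rotation matrix whose columns are the frame's x, y, z axes.
In Python, from cell import r, viewer gives the robot as it stands.
- The arm moves only by the tool drive_tool, never from a script. Its argument "commands" is a list of rows, each an object with "linear": the shift along the world's x, y, z scaled (see below), a list of three; "angular": the turn, a rotation vector about the world's x, y, z scaled (see below), a list of three; "hand": the opening, from -1 (shut) to 1 (fully open). A call has exactly 8 rows; each row shifts and turns the commanded pose from where the row before left it; what a row does not reach is not made up. The controller multiplies each number of a shift by 0.025 m and each number of a turn by 0.12 rad. A row lasts 1/12 s, in which the tool goes at most 41.7 mm and 7.16 degrees, less where a joint would pass 70% of its speed; a pose out of reach is approached as far as the arm can. A call with a number of a shift or a turn outside -1 to 1 is refused whole. A call with a gripper value outside its range is refused whole. The fingers move at their own pace and stop on an object; "squeeze" is the grip in N (left out, the last holds). Time passes only in rows, so rows that do not move let the fingers close, or fill a call up. It gives the time, the measured TCP pose, the force, the opening and the grip force at its end, in the units of the state.
- r.state(): the state, without advancing time (a new reading comes with each control period).
- viewer.read_camera(name): name is "scene" or "top" or "wrist"; returns a dict with "color" (384x512x3 uint8, red, green, blue), "depth" (384x512 float32, m along the optical axis (not along the pixel's ray), 0 where there is no reading), "fx", "fy", "cx", "cy" (pixels), "distortion" ([k1, k2, p1, p2, k3] as OpenCV has them; the pictures are not rectified), "rvec" (rotation vector, rad) and "tvec" (3), from world to camera coordinates, as OpenCV has them. Camera axes: x right, y down, z forward; pixel columns grow to the right and rows downward; lengths in m; the calibration is good to about 2 mm. A picture is of the moment at which its call begins.
- r.finish_job(): hands the job in; it is judged then, once.
The state is a dict: "t": time; "joints": joint angles; "dq": joint speeds; "tau": joint torques, N m; "eef_pos": TCP position; "tool_rot": TCP orientation; "contact_force": force on the tool from outside, world axes, zero at the start; "wrist_torque": the same for the moment, N m; "gripper_width": opening from 0.0 (shut) to 1.0 (fully open); "grasp_force": force on a finger pad.
Only numpy, scipy, OpenCV 4.12 (cv2) and the standard library are available. Lean on these libraries where they do the work, as an engineer would, in place of code of your own. Each camera call takes 0.05 s, during which the arm holds its last target. There are 200 camera calls.

### The job

Turn the wing knob of the capping press until the pawl catches at the green mark (the fourth tooth), stand every white sample jar upright in its own pocket of the press table, then pull the lever down to its stop so that all the caps go fully home, and let it back up to its rest. Then stand the capped jars upright in the blue tray, leaving the press at the green mark and everything else on the bench where it is.

Things in the scene. Friction and masses are not known exactly. Their poses are not given: they have to be found in the camera images.
- press: Capping press, fixed: white base 12 mm thick, 280 x 290 mm; a tongue 130 mm wide on its own -y side carries the blue gear housing (104 mm square, top at 45 mm). Origin on the bench under the press, z up; its yaw is that of all its parts. Own frame, mm: lever hinge along x at y +160, z 113; middle pocket at x 0, y +20; knob axis at x 0, y -170.
- wheel (a joint): Turn of ratchet wheel and knob, rad, growing counter-clockwise from above, 0 to 3.35. Sprung clockwise (0.1 to 0.25 N m); the pawl holds it at k x 0.5236 (within 0.03), tooth k = 0 to 6. Starts at tooth 0, 1 or 2. Green mark = tooth 4 = 2.094. To catch a tooth turn 0.05 to 0.45 past its angle and let go: it falls back on the pawl. Each tooth raises the press table by 5 mm.
- knob_grip (a point): On the knob's upright axis, 83 mm above the bench, at the height to grip; turns with the wheel. Black wing bar 66 mm long, 16 thick, 26 high (67 to 93 mm above the bench), one end red with a red pointer. At wheel = 0 the red end points 60 degrees (1.047 rad) counter-clockwise from the press's own +x; at the wide green mark it points to own -x. White marks: the other teeth.
- pawl (a joint): Yellow sprung pawl beside the brass wheel (12 teeth, 86 mm across): 0 = nose down between two teeth (caught), about 0.16 = on a tooth's crest, up to 0.45 rad lifted. Its tail tab, 30 mm from the pin, points to the press's own +x; swinging the tab towards own -y lifts the pawl and the wheel runs back to tooth 0. Needed only after going too far.
- pocket1 (a point): Centre of the floor of the first pocket of the aluminium press table (own -x end), moving with it: 20 mm above the bench plus 5 mm per tooth (40 mm at tooth 4). Three square pockets, 60 x 60 mm inside, lips 18 mm high, 64 mm apart along the press's own x.
- pocket2 (a point): Same, middle pocket. Axes as the press.
- pocket3 (a point): Same, third pocket, at the press's own +x end.
- lever (a joint): Swing of the sprung press lever, rad: 0 = raised at rest (80 degrees above level), 1.3963 = level at its stop, the press plate's underside then 103 mm above the bench. It springs up by itself from anywhere: 2 to 4 N at the grip bar, about 15 N over the last 10 mm of its travel while three caps go home.
- lever_grip (a point): Middle of the lever's grip bar: black round bar, 20 mm thick, 108 mm clear between its arms, parallel to the press's own x, 220 mm from the hinge. At rest 331 mm above the bench and 28 mm from the hinge towards own -y; at the stop 123 mm above the bench and 220 mm towards own -y. It moves on an arc about lever_hinge.
- lever_hinge (a point): Middle of the lever's hinge axis, 113 mm above the bench; the axis is parallel to the press's own x.
- tray: Fixed blue carrying tray, 90 x 210 mm outside (own x by own y), 18 mm high, walls and floor 4 mm. Origin: centre of its underside.
- jar1: Squat white glass sample jar with a thick bottom, 52 mm diameter (straight sides up to 46 mm), with an orange press-on cap, 47 mm diameter; top at 69 mm with the cap loose, 63 mm with the cap home. About 180 g. Origin: centre of its underside, z up. May be absent (None).
- jar2: Squat white glass sample jar with a thick bottom, 52 mm diameter (straight sides up to 46 mm), with an orange press-on cap, 47 mm diameter; top at 69 mm with the cap loose, 63 mm with the cap home. About 180 g. Origin: centre of its underside, z up. May be absent (None).
- jar3: Squat white glass sample jar with a thick bottom, 52 mm diameter (straight sides up to 46 mm), with an orange press-on cap, 47 mm diameter; top at 69 mm with the cap loose, 63 mm with the cap home. About 180 g. Origin: centre of its underside, z up. May be absent (None).
- cap1 (a joint): How far the cap of jar1 is pushed on, m: 0 = loose, 0.006 = home; needs about 6 N. May be absent (None).
- cap2 (a joint): How far the cap of jar2 is pushed on, m: 0 = loose, 0.006 = home; needs about 6 N. May be absent (None).
- cap3 (a joint): How far the cap of jar3 is pushed on, m: 0 = loose, 0.006 = home; needs about 6 N. May be absent (None).
- reagent: Amber reagent bottle, 56 mm diameter, 110 mm high, stands loose on the bench, to be left alone. Origin: centre of its underside.
- washbottle: White wash bottle with red nozzle, 68 mm diameter, 200 mm high, stands loose on the bench, to be left alone. Origin: centre of its underside.
- tipbox: Blue pipette tip box, 120 x 80 x 63 mm, stands loose on the bench, to be left alone. Origin: centre of its underside.
- tuberack: Orange rack with six white tubes, 100 x 200 x 110 mm, stands loose on the bench, to be left alone. Origin: centre of its underside.
- timer: White bench timer, 75 x 65 x 20 mm, stands loose on the bench, to be left alone. Origin: centre of its underside.
- notebook: Navy notebook with a pen on it, 150 x 200 x 14 mm, stands loose on the bench, to be left alone. Origin: centre of its underside.
There are look-alikes about, which are no part of the job. Leave any pink or red look-alike of the jar3 alone.

How it is judged:
By the outcome, as a careful person would: the job done as asked, in the order asked, and still so for the second after the job is handed in, with the robot touching nothing.
Of jar1, jar2, jar3 only 2 to 3 are there at a start; the rules pass over those that are not, and their reading is None.
At some moment in a run one of jar1, jar2, jar3 may be knocked a few centimetres aside while the robot is not near it.
It also fails if it takes over 210 s, if anything falls off the work surface, if the arm or the gripper's body presses on something with over 40 N, if the wrist force passes 120 N, or if a joint passes its speed limit or range.

## Working session

There is one attempt and no reset: what is moved stays moved. The work goes in short steps, Python scripts to look and compute and a tool call to move; the robot and the scene stay as the last step left them, time stands still between calls to the robot, and variables do not carry over. Pictures are saved under pics/ and viewed, at most 14 in all, crops included, and the job is handed in when it is done.

Besides the shell and the picture viewer there is one more tool, called as name([rows], argument=value, ...), one row to a line, values as JSON. drive_tool: Moves the arm, as the interface text tells. Its arguments: {"type":"object","properties":{"commands":{"type":"array"},"squeeze":{"type":"number"}},"required":["commands"]}

```bash
ls; mkdir -p pics; cat > h.py <<'E'
import numpy as np, cv2
from cell import r, viewer
def cam(n):
    c=viewer.read_camera(n); c={k:(np.array(v) if k not in('fx','fy','cx','cy') else v) for k,v in c.items()}
    K=np.array([[c['fx'],0,c['cx']],[0,c['fy'],c['cy']],[0,0,1.]])
    R=cv2.Rodrigues(c['rvec'].astype(float))[0]
    h,w=c['depth'].shape
    u,v=np.meshgrid(np.arange(w),np.arange(h))
    p=cv2.undistortPoints(np.stack([u,v],-1).reshape(-1,1,2).astype(float),K,c['distortion'].astype(float)).reshape(h,w,2)
    P=np.dstack([p,np.ones((h,w))])*c['depth'][...,None]
    c['W']=(P-c['tvec'].reshape(3))@R   # R^T (P-t)
    c['W'][c['depth']<=0]=np.nan
    return c
def save(c,n,s=1.5): cv2.imwrite('pics/'+n,cv2.resize(c['color'][...,::-1],None,fx=s,fy=s))
def cl(c,m,zlo,zhi,minpx=40):
    W=c['W']; m=m&(W[...,2]>zlo)&(W[...,2]<zhi)
    n,l,s,ce=cv2.connectedComponentsWithStats(m.astype(np.uint8))
    for i in range(1,n):
        if s[i,4]>minpx:
            Q=W[l==i]; print(s[i,4],'px',ce[i].round(),'med',np.median(Q,0).round(4),'min',Q.min(0).round(3),'max',Q.max(0).round(3))
E
python3 - <<'E'
from h import *
for n in('top','scene'):
    c=cam(n); save(c,n+'0.png'); np.savez(''+n+'0.npz',W=c['W'],color=c['color']); print(n,(-cv2.Rodrigues(c['rvec'].astype(float))[0].T@c['tvec'].reshape(3)))
print(r.state())
E
```

```text
pics
top [ 0.41898738 -0.0554306   1.31596982]
scene [ 1.24845441 -0.39069004  1.27038766]
{'t': 0.1, 'joints': array([-70.86781295,  18.43468683,  -4.01597905,  83.16719167,
         1.29373226,  78.54047569,  -3.26014952]), 'dq': array([ 0.0247774 , -0.00799662, -0.00847477, -0.0678386 , -0.09510496,
        0.00784494, -0.00051461]), 'tau': array([-2.86537461e-04, -4.94878364e+01, -3.83896362e-01, -3.15210664e+01,
        1.30856875e-02,  7.51749321e-03, -3.20277172e-05]), 'eef_pos': array([0.20424231, 0.61657987, 0.23034066]), 'tool_rot': array([[-9.49301643e-01,  3.14366302e-01, -4.66621737e-04],
       [ 3.14366641e-01,  9.49300243e-01, -1.63240071e-03],
       [-7.02076455e-05, -1.69633098e-03, -9.99998559e-01]]), 'contact_force': array([ 0.13697486,  0.55634235, -0.66764542]), 'wrist_torque': array([ 0.00400618, -0.00866659, -0.00516889]), 'grasp_force': 0.0, 'gripper_width': 0.9995538447948202}
```

View pics/top0.png

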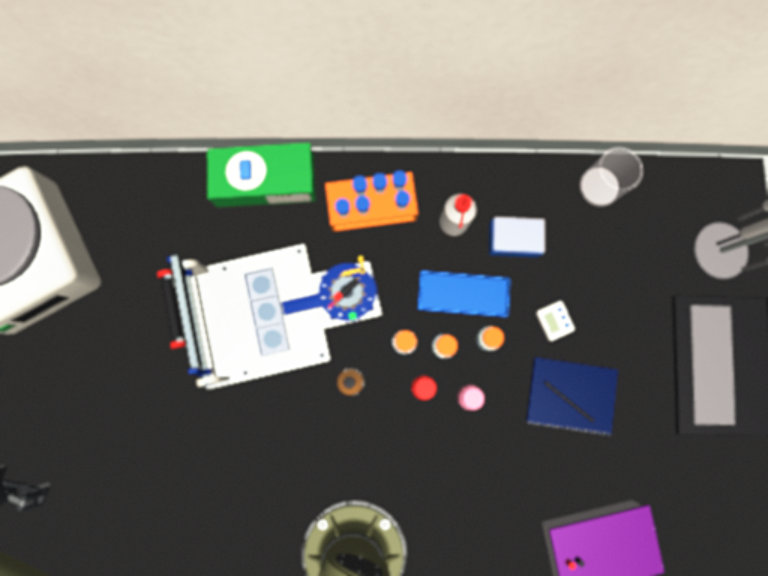

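View pics/scene0.png

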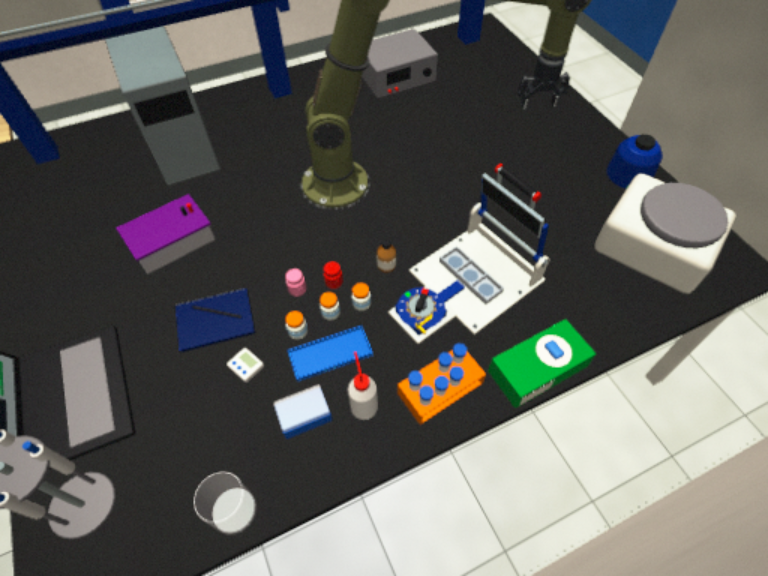

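The top view (up = +x, left = +y) shows the press centred near px (270,315), its knob at (347,292) and the tray at (464,293). Three orange-capped jars stand at (404,342), (445,346) and (490,338). The red and pink look-alikes are at (424,388) and (471,398). Next I measure these.

```bash
cat > m.py <<'E'
from h import *
for n in('top','scene'):
    d=dict(np.load(n+'0.npz')); W=d['W']; hsv=cv2.cvtColor(d['color'],cv2.COLOR_RGB2HSV); H,S,V=[hsv[...,i].astype(int) for i in range(3)]
    x,y=W[...,0],W[...,1]; near=(x>.2)&(x<.95)&(y>-.4)&(y<.65)
    print('==',n)
    print('orange caps');cl(d,near&(H>7)&(H<18)&(S>150),.055,.08,20)
    print('tray');cl(d,near&(H>98)&(H<112)&(S>150)&(V>120),-.01,.03,200)
    print('press white base');cl(d,near&(S<50)&(V>150)&(y>.0),.005,.02,300)
    print('blue housing');cl(d,near&(S>120)&(H>100)&(H<125)&(y>-.1),.03,.05,50)
    print('red');cl(d,near&((H<6)|(H>174))&(S>150)&(V>90),.05,.12,8)
    print('green');cl(d,near&(H>55)&(H<85)&(S>120),.03,.09,8)
    print('yellow');cl(d,near&(H>20)&(H<33)&(S>150),.03,.12,8)
    print('black bar');cl(d,near&(V<70)&(y>-.05),.075,.105,15)
    print('pocket');cl(d,near&(S<70)&(y>.0),.02,.05,100)
    m=near&(S<50)&(V>150)&(y>-.02)&(W[...,2]>.006)&(W[...,2]<.018)
    P=W[m][:,:2].astype(np.float32); rc=cv2.minAreaRect(P); print('base rect',rc)
    m=near&(H>98)&(H<112)&(S>150)&(V>120)&(W[...,2]<.03)&(x<.7)&(y<0)
    k=cv2.connectedComponentsWithStats(m.astype(np.uint8)); i=1+np.argmax(k[2][1:,4]); print('tray rect',cv2.minAreaRect(W[k[1]==i][:,:2].astype(np.float32)))
E
python3 m.py
```

```text
== top
orange caps
693 px [244. 135.] med [ 0.7955 -0.0339  0.058 ] min [ 0.745 -0.141  0.055] max [0.86  0.064 0.067]
36 px [273. 125.] med [ 0.8325 -0.1278  0.058 ] min [ 0.811 -0.135  0.055] max [ 0.85  -0.117  0.061]
53 px [329. 224.] med [ 0.4877 -0.3123  0.0676] min [ 0.468 -0.333  0.063] max [ 0.508 -0.289  0.072]
28 px [270. 224.] med [ 0.4914 -0.1164  0.0671] min [ 0.468 -0.135  0.063] max [ 0.498 -0.095  0.073]
40 px [298. 229.] med [ 0.4745 -0.2066  0.0685] min [ 0.448 -0.225  0.065] max [ 0.491 -0.187  0.075]
61 px [231. 257.] med [0.3765 0.0138 0.075 ] min [ 0.363 -0.012  0.066] max [0.409 0.031 0.08 ]
tray
1647 px [309. 195.] med [ 0.5915 -0.2562  0.0034] min [ 0.537 -0.37  -0.007] max [ 0.649 -0.146  0.023]
press white base
4613 px [174. 211.] med [0.5295 0.2379 0.0113] min [0.373 0.008 0.005] max [0.707 0.371 0.02 ]
blue housing
205 px [220. 188.] med [0.6197 0.0582 0.0445] min [0.554 0.    0.031] max [0.655 0.087 0.05 ]
275 px [239. 199.] med [ 0.5639 -0.0208  0.0445] min [ 0.53  -0.048  0.036] max [0.63  0.057 0.05 ]
red
24 px [225. 197.] med [0.5751 0.0334 0.0929] 
[... 2768 characters left out ...]
6423 -0.0084  0.055 ] min [ 0.627 -0.023  0.035] max [0.669 0.027 0.063]
black bar
46 px [280. 201.] med [0.6022 0.0079 0.0925] min [ 0.582 -0.011  0.077] max [0.617 0.035 0.098]
pocket
274 px [335. 164.] med [0.4987 0.3428 0.0382] min [0.39  0.284 0.02 ] max [0.621 0.376 0.05 ]
130 px [408. 168.] med [0.6617 0.6219 0.0339] min [0.602 0.6   0.02 ] max [0.719 0.649 0.05 ]
705 px [314. 183.] med [0.548  0.2041 0.0331] min [0.444 0.147 0.02 ] max [0.651 0.26  0.05 ]
base rect ((0.5547735691070557, 0.16740894317626953), (0.28179386258125305, 0.4069077670574188), 13.124526977539062)
tray rect ((0.5871158838272095, -0.2566596269607544), (0.2119447886943817, 0.10753868520259857), 85.31307983398438)
```

drive_tool([
  {"linear": [0, 0, 1], "angular": [0, 0, -0.5], "hand": 1},
  {"linear": [0, 0, 1], "angular": [0, 0, -0.5], "hand": 1},
  {"linear": [0, 0, 1], "angular": [0, 0, -0.5], "hand": 1},
  {"linear": [0, 0, 1], "angular": [0, 0, -0.5], "hand": 1},
  {"linear": [0, 0, 1], "angular": [0, 0, -0.5], "hand": 1},
  {"linear": [0, 0, 1], "angular": [0, 0, -0.5], "hand": 1},
  {"linear": [0, 0, 1], "angular": [0, 0, -0.5], "hand": 1},
  {"linear": [0, 0, 1], "angular": [0, 0, -0.5], "hand": 1},
])

```text
t: 0.77
eef_pos: [0.2043, 0.6168, 0.432]
tool_rot: [[-0.695, 0.719, -0.0], [0.719, 0.695, -0.001], [-0.001, -0.001, -1.0]]
contact_force: [0.1, -0.3, 0.6]
gripper_width: 1.0
grasp_force: 0.0
```

drive_tool([
  {"linear": [0.65, -1, 0], "angular": [0, 0, 0], "hand": 1},
  {"linear": [0.65, -1, 0], "angular": [0, 0, 0], "hand": 1},
  {"linear": [0.65, -1, 0], "angular": [0, 0, 0], "hand": 1},
  {"linear": [0.65, -1, 0], "angular": [0, 0, 0], "hand": 1},
  {"linear": [0.65, -1, 0], "angular": [0, 0, 0], "hand": 1},
  {"linear": [0.65, -1, 0], "angular": [0, 0, 0], "hand": 1},
  {"linear": [0.65, -1, 0], "angular": [0, 0, 0], "hand": 1},
  {"linear": [0.65, -1, 0], "angular": [0, 0, 0], "hand": 1},
])

```text
t: 1.43
eef_pos: [0.3349, 0.4156, 0.431]
tool_rot: [[-0.697, 0.717, -0.0], [0.717, 0.697, -0.0], [-0.0, -0.001, -1.0]]
contact_force: [1.3, 0.1, -0.1]
gripper_width: 1.001
grasp_force: 0.0
```

drive_tool([
  {"linear": [0.65, -1, 0], "angular": [0, 0, 0], "hand": 1},
  {"linear": [0.65, -1, 0], "angular": [0, 0, 0], "hand": 1},
  {"linear": [0.65, -1, 0], "angular": [0, 0, 0], "hand": 1},
  {"linear": [0.65, -1, 0], "angular": [0, 0, 0], "hand": 1},
  {"linear": [0.65, -1, 0], "angular": [0, 0, 0], "hand": 1},
  {"linear": [0.65, -1, 0], "angular": [0, 0, 0], "hand": 1},
  {"linear": [0.65, -1, 0], "angular": [0, 0, 0], "hand": 1},
  {"linear": [0.65, -1, 0], "angular": [0, 0, 0], "hand": 1},
])

```text
t: 2.1
eef_pos: [0.4648, 0.2156, 0.431]
tool_rot: [[-0.697, 0.717, -0.0], [0.717, 0.697, -0.0], [0.0, -0.0, -1.0]]
contact_force: [1.1, 0.2, -0.7]
gripper_width: 1.001
grasp_force: 0.0
```

drive_tool([
  {"linear": [0.65, -1, 0], "angular": [0, 0, 0], "hand": 1},
  {"linear": [0.65, -1, 0], "angular": [0, 0, 0], "hand": 1},
  {"linear": [0.65, -1, 0], "angular": [0, 0, 0], "hand": 1},
  {"linear": [0.65, -1, 0], "angular": [0, 0, 0], "hand": 1},
  {"linear": [0.65, -1, -0.5], "angular": [0, 0, 0], "hand": 1},
  {"linear": [0.65, -1, -0.5], "angular": [0, 0, 0], "hand": 1},
  {"linear": [0.65, -1, -0.5], "angular": [0, 0, 0], "hand": 1},
  {"linear": [0.65, -1, -0.5], "angular": [0, 0, 0], "hand": 1},
])

```text
t: 2.77
eef_pos: [0.5948, 0.0158, 0.3804]
tool_rot: [[-0.697, 0.717, -0.0], [0.717, 0.697, 0.0], [0.0, -0.0, -1.0]]
contact_force: [0.6, 0.0, 0.4]
gripper_width: 0.996
grasp_force: 0.0
```

```bash
python3 - <<'E'
from h import *
s=r.state(); print(s['t'],s['eef_pos'],s['tool_rot'],s['joints'])
c=cam('wrist'); save(c,'w1.png'); np.savez('wrist1.npz',W=c['W'],color=c['color'])
E
```

```text
2.7667 [0.59479588 0.01581871 0.38044899] [[-6.97019122e-01  7.17052455e-01 -3.47327758e-04]
 [ 7.17052462e-01  6.97019190e-01  1.26840130e-04]
 [ 3.33045139e-04 -1.60642228e-04 -9.99999932e-01]] [-31.24571913  10.78482601  32.65518832  77.48927658  -5.81208411
  93.40201237  44.79163869]
```

View pics/w1.png

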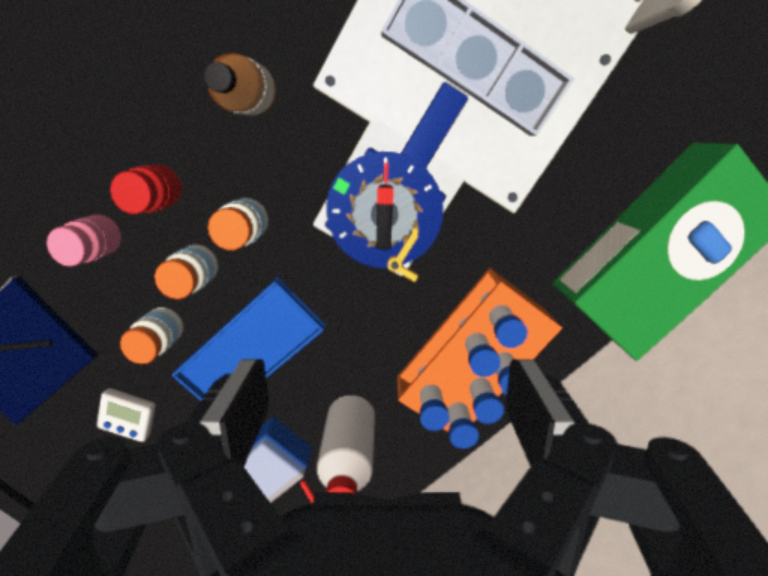

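The wrist view shows the knob at px (385,215), with the red end at the third mark, so the wheel is at tooth 2. Green at (342,187) is two teeth on. The three jars, the tray and the pockets are all in view. Next come precise measurements from this image.

```bash
cat > m2.py <<'E'
from h import *
import sys
d=dict(np.load(sys.argv[1])); W=d['W']; hsv=cv2.cvtColor(d['color'],cv2.COLOR_RGB2HSV); H,S,V=[hsv[...,i].astype(int) for i in range(3)]
x,y,z=W[...,0],W[...,1],W[...,2]; near=(x>.25)&(x<.95)&(y>-.4)&(y<.65)
def rect(m,nm):
    m=cv2.morphologyEx(m.astype(np.uint8),cv2.MORPH_OPEN,np.ones((2,2),np.uint8))
    k=cv2.connectedComponentsWithStats(m,connectivity=8)
    if k[0]<2: print(nm,'none'); return
    i=1+np.argmax(k[2][1:,4]); P=W[k[1]==i]
    print(nm,len(P),'rect',cv2.minAreaRect(P[:,:2].astype(np.float32)),'mean',P.mean(0).round(4),'circ',cv2.minEnclosingCircle(P[:,:2].astype(np.float32)))
print('caps');cl(d,near&(H>5)&(H<18)&(S>150)&(y<-.05)&(x<.6),.060,.08,60)
rect(near&(H>98)&(H<112)&(S>150)&(V>90)&(z<.03)&(y<-.08)&(x<.72),'tray')
rect(near&(z>.036)&(z<.06)&(y>.1)&(y<.28)&(x>.4)&(x<.7),'table top')
rect(near&(z>.022)&(z<.07)&(y>.1)&(y<.28)&(x>.4)&(x<.7),'table all')
rect(near&(z>.033)&(z<.055)&(S>120)&(H>100)&(H<125)&(y>-.1),'housing')
rect(near&(z>.078)&(z<.105)&(y>-.05)&(y<.08)&(x>.5)&(x<.68),'bar')
rect(near&(z>.078)&(z<.105)&(y>-.05)&(y<.08)&(x>.5)&(x<.68)&((H<8)|(H>172))&(S>120),'red')
rect(near&(z>.035)&(z<.06)&(H>55)&(H<85)&(S>120)&(y<.05),'green')
rect(near&(z>.006)&(z<.018)&(S<50)&(V>120)&(y>-.05),'base')
E
python3 m2.py wrist1.npz
```

```text
caps
627 px [153. 152.] med [ 0.4795 -0.1124  0.0698] min [ 0.457 -0.137  0.06 ] max [ 0.502 -0.091  0.073]
557 px [117. 185.] med [ 0.4692 -0.2026  0.0695] min [ 0.446 -0.227  0.06 ] max [ 0.491 -0.182  0.072]
481 px [ 93. 230.] med [ 0.4864 -0.3063  0.0695] min [ 0.463 -0.332  0.06 ] max [ 0.509 -0.286  0.072]
tray 3306 rect ((0.5996721386909485, -0.19214783608913422), (0.37046194076538086, 0.10333964228630066), 87.44284057617188) mean [nan nan nan] circ ((0.5740190148353577, -0.1903812736272812), 0.1864418387413025)
table top 1583 rect ((0.5541290640830994, 0.20816472172737122), (0.20989413559436798, 0.07238920032978058), 15.313118934631348) mean [nan nan nan] circ ((0.5538538098335266, 0.20881494879722595), 0.11029811948537827)
table all 6807 rect ((0.5767827033996582, 0.16896235942840576), (0.211466446518898, 0.12443116307258606), 25.57097816467285) mean [nan nan nan] circ ((0.5554935336112976, 0.20625637471675873), 0.11030948162078857)
housing 2443 rect ((0.596762478351593, 0.010641761124134064), (0.1320425122976303, 0.14550642669200897), 23.372333526611328) mean [nan nan nan] circ ((0.596547544002533, 0.01257520541548729), 0.07483945786952972)
bar 433 rect ((0.5964323282241821, 0.012515954673290253), (0.0157425869256258, 0.07610288262367249), 44.09599304199219) mean [nan nan nan] circ ((0.5962827205657959, 0.012058388441801071), 0.038652751594781876)
red 129 rect ((0.5785012245178223, 0.033075302839279175), (0.015878325328230858, 0.021586187183856964), 42.62080764770508) mean [nan nan nan] circ ((0.5795011520385742, 0.03387787193059921), 0.012641181237995625)
green 72 rect ((0.5391131639480591, 0.003470558673143387), (0.015849119052290916, 0.01243440993130207), 26.12209701538086) mean [nan nan nan] circ ((0.5388526916503906, 0.003534270217642188), 0.008906298317015171)
base 8269 rect ((nan, nan), (0.0, 0.0), 0.0) mean [nan nan nan] circ ((0.6400944590568542, 0.21935059130191803), 0.15305188298225403)
```

```bash
cat >> h.py <<'E'
def plane(c,z):
    K=np.array([[c['fx'],0,c['cx']],[0,c['fy'],c['cy']],[0,0,1.]]); R=cv2.Rodrigues(c['rvec'].astype(float))[0]
    h,w=c['depth'].shape; u,v=np.meshgrid(np.arange(w),np.arange(h))
    p=cv2.undistortPoints(np.stack([u,v],-1).reshape(-1,1,2).astype(float),K,c['distortion'].astype(float)).reshape(h,w,2)
    D=np.dstack([p,np.ones((h,w))])@R; C=-R.T@c['tvec'].reshape(3)
    return C+D*((z-C[2])/D[...,2])[...,None]
def rectify(c,z,x0,x1,y0,y1,s=.0005):
    # orthophoto of plane z: rows = x descending, cols = y descending
    K=np.array([[c['fx'],0,c['cx']],[0,c['fy'],c['cy']],[0,0,1.]])
    X,Y=np.meshgrid(np.arange(x1,x0,-s),np.arange(y1,y0,-s),indexing='ij')
    P=np.stack([X,Y,np.full_like(X,z)],-1).reshape(-1,3)
    q=cv2.projectPoints(P,c['rvec'].astype(float),c['tvec'].astype(float),K,c['distortion'].astype(float))[0].reshape(X.shape+(2,)).astype(np.float32)
    return cv2.remap(c['color'],q[...,0],q[...,1],cv2.INTER_LINEAR)
E
python3 - <<'E'
from h import *
c=cam('wrist'); import pickle; pickle.dump(c,open('w1.pkl','wb'))
a=rectify(c,.03,.42,.68,-.06,.30)   # 520x720
b=rectify(c,.092,.53,.67,-.06,.08); b=cv2.resize(b,(220,220))
a=a.copy(); a[-220:,-220:]=b
for i in range(0,520,40): cv2.line(a,(0,i),(8,i),(255,0,255),1)
for i in range(0,720,40): cv2.line(a,(i,0),(i,8),(255,0,255),1)
cv2.imwrite('pics/ortho.png',a[...,::-1])
E
```

```text
(no output)
```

View pics/ortho.png

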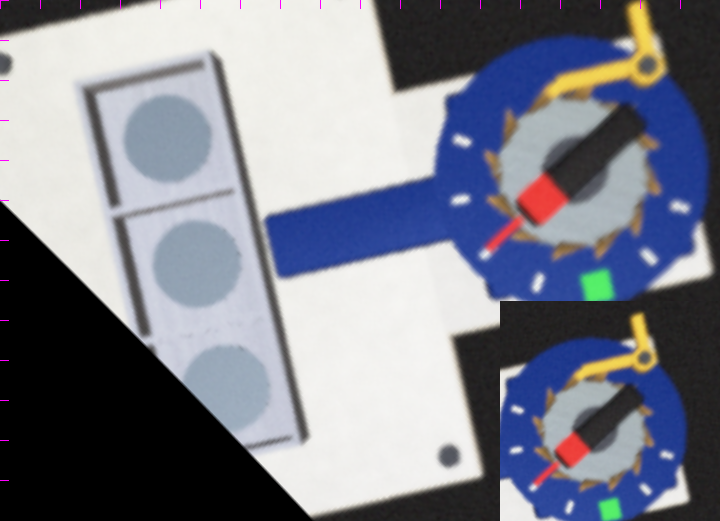

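drive_tool([
  {"linear": [-0.15, 0.03, -1], "angular": [0, 0, -0.16], "hand": 0.3},
  {"linear": [0, 0, -1], "angular": [0, 0, 0], "hand": 0.3},
  {"linear": [0, 0, -1], "angular": [0, 0, 0], "hand": 0.3},
  {"linear": [0, 0, -1], "angular": [0, 0, 0], "hand": 0.3},
  {"linear": [0, 0, -1], "angular": [0, 0, 0], "hand": 0.3},
  {"linear": [0, 0, -1], "angular": [0, 0, 0], "hand": 0.3},
  {"linear": [0, 0, -1], "angular": [0, 0, 0], "hand": 0.3},
  {"linear": [0, 0, -1], "angular": [0, 0, 0], "hand": 0.3},
], squeeze=50)

```text
t: 3.53
eef_pos: [0.5902, 0.0188, 0.1802]
tool_rot: [[-0.684, 0.73, -0.0], [0.73, 0.684, 0.001], [0.001, 0.0, -1.0]]
contact_force: [-0.2, -0.4, -0.6]
gripper_width: 0.647
grasp_force: 0.0
```

drive_tool([
  {"linear": [0, 0, -1], "angular": [0, 0, 0], "hand": 0.3},
  {"linear": [0, 0, -1], "angular": [0, 0, 0], "hand": 0.3},
  {"linear": [0, 0, -1], "angular": [0, 0, 0], "hand": 0.3},
  {"linear": [0, 0, -1], "angular": [0, 0, 0], "hand": 0.3},
  {"linear": [0, 0, -0.53], "angular": [0, 0, 0], "hand": 0.3},
  {"linear": [0, 0, 0], "angular": [0, 0, 0], "hand": 0.3},
  {"linear": [0, 0, 0], "angular": [0, 0, 0], "hand": -1},
  {"linear": [0, 0, 0], "angular": [0, 0, 0], "hand": -1},
])

```text
t: 4.2
eef_pos: [0.5918, 0.018, 0.0697]
tool_rot: [[-0.683, 0.73, 0.002], [0.73, 0.683, 0.0], [-0.001, 0.002, -1.0]]
contact_force: [-1.1, -0.6, 0.4]
gripper_width: 0.374
grasp_force: 0.0
```

drive_tool([
  {"linear": [0, 0, 0], "angular": [0, 0, 0], "hand": -1},
  {"linear": [0, 0, 0], "angular": [0, 0, 0], "hand": -1},
  {"linear": [0, 0, 0], "angular": [0, 0, 0], "hand": -1},
  {"linear": [0, 0, 0], "angular": [0, 0, 0], "hand": -1},
  {"linear": [0, 0, 0], "angular": [0, 0, 0], "hand": -1},
  {"linear": [0, 0, 0], "angular": [0, 0, 0], "hand": -1},
  {"linear": [0, 0, 0], "angular": [0, 0, 0], "hand": -1},
  {"linear": [0, 0, 0], "angular": [0, 0, 0], "hand": -1},
])

```text
t: 4.87
eef_pos: [0.5905, 0.0165, 0.0702]
tool_rot: [[-0.682, 0.731, 0.0], [0.731, 0.682, -0.0], [-0.0, -0.0, -1.0]]
contact_force: [-3.8, -1.5, 6.5]
gripper_width: 0.175
grasp_force: 50.0
```

drive_tool([
  {"linear": [0, 0, 0.1], "angular": [0, 0, 0.4], "hand": -1},
  {"linear": [0, 0, 0], "angular": [0, 0, 0.8], "hand": -1},
  {"linear": [0, 0, 0], "angular": [0, 0, 0.8], "hand": -1},
  {"linear": [0, 0, 0], "angular": [0, 0, 0.8], "hand": -1},
  {"linear": [0, 0, 0], "angular": [0, 0, 0.8], "hand": -1},
  {"linear": [0, 0, 0], "angular": [0, 0, 0.8], "hand": -1},
  {"linear": [0, 0, 0], "angular": [0, 0, 0.8], "hand": -1},
  {"linear": [0, 0, 0], "angular": [0, 0, 0.8], "hand": -1},
])

```text
t: 5.53
eef_pos: [0.5903, 0.0162, 0.0703]
tool_rot: [[-0.995, 0.096, -0.0], [0.096, 0.995, -0.001], [-0.0, -0.001, -1.0]]
contact_force: [2.1, -3.0, -7.5]
gripper_width: 0.173
grasp_force: 51.2
```

drive_tool([
  {"linear": [0, 0, 0], "angular": [0, 0, 0.8], "hand": -1},
  {"linear": [0, 0, 0], "angular": [0, 0, 0.8], "hand": -1},
  {"linear": [0, 0, 0], "angular": [0, 0, 0.8], "hand": -1},
  {"linear": [0, 0, 0], "angular": [0, 0, 0.8], "hand": -1},
  {"linear": [0, 0, 0], "angular": [0, 0, 0.8], "hand": -1},
  {"linear": [0, 0, 0], "angular": [0, 0, 0.8], "hand": -1},
  {"linear": [0, 0, 0], "angular": [0, 0, 0], "hand": -1},
  {"linear": [0, 0, 0], "angular": [0, 0, 0], "hand": -1},
])

```text
t: 6.2
eef_pos: [0.5904, 0.0161, 0.0703]
tool_rot: [[-0.89, -0.455, -0.0], [-0.455, 0.89, -0.002], [0.001, -0.001, -1.0]]
contact_force: [1.1, -4.3, -8.3]
gripper_width: 0.174
grasp_force: 51.1
```

```bash
python3 - <<'E'
from h import *
s=r.state(); print(s)
a=[]
for n,s in(('wrist',1),('scene',1)):
    c=cam(n); a.append(c['color'])
a[1]=cv2.resize(a[1][150:270,200:360],(512,384))
cv2.imwrite('pics/k1.png',cv2.resize(np.hstack(a),(800,300))[...,::-1])
E
```

```text
{'t': 6.2, 'joints': array([-19.31808029,  19.05202359,  17.87540086, 102.74888786,
        -6.59494139,  59.24345659, 118.11375122]), 'dq': array([-0.42442804,  0.08528496,  0.40532313, -0.13999164, -0.06398549,
        0.11295981, -0.3301119 ]), 'tau': array([ -2.4539537 , -48.67605329,   1.15964066, -30.50876498,
        -1.05995402,   0.53147631,   0.34057589]), 'eef_pos': array([0.59037267, 0.01609682, 0.07031149]), 'tool_rot': array([[-8.90272891e-01, -4.55427388e-01, -2.70760688e-04],
       [-4.55426512e-01,  8.90272083e-01, -1.52027221e-03],
       [ 9.33424283e-04, -1.23014554e-03, -9.99998808e-01]]), 'contact_force': array([ 1.12449475, -4.28696192, -8.31558639]), 'wrist_torque': array([-0.89562991, -0.34930902, -0.24704521]), 'grasp_force': 51.07057750225067, 'gripper_width': 0.1741018603939116}
```

View pics/k1.png

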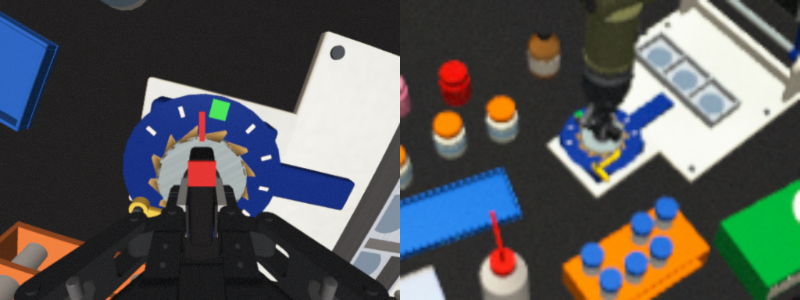

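drive_tool([
  {"linear": [0, 0, 0], "angular": [0, 0, 0], "hand": 0.3},
  {"linear": [0, 0, 0], "angular": [0, 0, 0], "hand": 0.3},
  {"linear": [0, 0, 0], "angular": [0, 0, 0], "hand": 0.3},
  {"linear": [0, 0, 0], "angular": [0, 0, 0], "hand": 0.3},
  {"linear": [0, 0, 1], "angular": [0, 0, 0], "hand": 0.3},
  {"linear": [0, 0, 1], "angular": [0, 0, 0], "hand": 0.3},
  {"linear": [0, 0, 1], "angular": [0, 0, 0], "hand": 0.3},
  {"linear": [0, 0, 1], "angular": [0, 0, 0], "hand": 0.3},
])

```text
t: 6.97
eef_pos: [0.5907, 0.0185, 0.1724]
tool_rot: [[-0.888, -0.46, 0.001], [-0.46, 0.888, 0.001], [-0.001, 0.0, -1.0]]
contact_force: [0.5, 0.9, 0.3]
gripper_width: 0.652
grasp_force: 0.0
```

drive_tool([
  {"linear": [-0.2, -0.6, 1], "angular": [0, 0, -1], "hand": 1},
  {"linear": [-0.2, -0.6, 1], "angular": [0, 0, -1], "hand": 1},
  {"linear": [-0.2, -0.6, 1], "angular": [0, 0, -1], "hand": 1},
  {"linear": [-0.2, -0.6, 1], "angular": [0, 0, -1], "hand": 1},
  {"linear": [-0.2, -0.6, 1], "angular": [0, 0, -1], "hand": 1},
  {"linear": [-0.2, -0.6, 1], "angular": [0, 0, -1], "hand": 1},
  {"linear": [-0.2, -0.6, 1], "angular": [0, 0, -1], "hand": 1},
  {"linear": [-0.2, -0.6, 1], "angular": [0, 0, -1], "hand": 1},
])

```text
t: 7.63
eef_pos: [0.5503, -0.1023, 0.3727]
tool_rot: [[-0.883, 0.469, 0.002], [0.469, 0.883, 0.001], [-0.001, 0.002, -1.0]]
contact_force: [1.0, 0.5, -0.3]
gripper_width: 1.001
grasp_force: 0.0
```

drive_tool([
  {"linear": [0, 0, 0], "angular": [0, 0, -1], "hand": 1},
  {"linear": [0, 0, 0], "angular": [0, 0, -1], "hand": 1},
  {"linear": [0, 0, 0], "angular": [0, 0, -1], "hand": 1},
  {"linear": [0, 0, 0], "angular": [0, 0, -1], "hand": 1},
  {"linear": [0, 0, 0], "angular": [0, 0, -1], "hand": 1},
  {"linear": [0, 0, 0], "angular": [0, 0, -1], "hand": 1},
  {"linear": [0, 0, 0], "angular": [0, 0, -1], "hand": 1},
  {"linear": [0, 0, 0], "angular": [0, 0, -1], "hand": 1},
])

```text
t: 8.3
eef_pos: [0.5507, -0.1016, 0.3713]
tool_rot: [[-0.122, 0.992, 0.001], [0.992, 0.122, 0.001], [0.001, 0.001, -1.0]]
contact_force: [-0.3, 1.3, -0.2]
gripper_width: 1.002
grasp_force: 0.0
```

drive_tool([
  {"linear": [0, 0, 0], "angular": [0, 0, -1], "hand": 1},
  {"linear": [0, 0, 0], "angular": [0, 0, -1], "hand": 1},
  {"linear": [0, 0, 0], "angular": [0, 0, -1], "hand": 1},
  {"linear": [0, 0, 0], "angular": [0, 0, -1], "hand": 1},
  {"linear": [0, 0, 0], "angular": [0, 0, -1], "hand": 1},
  {"linear": [0, 0, 0], "angular": [0, 0, -1], "hand": 1},
  {"linear": [0, 0, 0], "angular": [0, 0, -1], "hand": 1},
  {"linear": [0, 0, 0], "angular": [0, 0, -1], "hand": 1},
])

```text
t: 8.97
eef_pos: [0.5507, -0.1016, 0.3713]
tool_rot: [[0.743, 0.669, 0.001], [0.669, -0.743, 0.001], [0.001, 0.0, -1.0]]
contact_force: [-0.4, -0.6, 0.3]
gripper_width: 0.999
grasp_force: 0.0
```

```bash
cat > look.py <<'E'
from h import *
import sys
def caps(n,zt=.069):
    c=cam(n); hsv=cv2.cvtColor(c['color'],cv2.COLOR_RGB2HSV); H,S,V=[hsv[...,i].astype(int) for i in range(3)]
    W=c['W']; P=plane(c,zt)
    m=(H>5)&(H<18)&(S>150)&(V>110)&(W[...,2]>.045)&(W[...,0]<.75)&(W[...,0]>.4)
    k=cv2.connectedComponentsWithStats(m.astype(np.uint8))
    for i in range(1,k[0]):
        if k[2][i,4]>40:
            Q=W[k[1]==i]; q=P[(k[1]==i)&(W[...,2]>np.percentile(Q[:,2],90)-.012)]
            cc=cv2.minEnclosingCircle(q[:,:2].astype(np.float32))
            print(n,k[2][i,4],'px',k[3][i].round(),'ray-circ',np.round(cc[0],4),'r',round(cc[1],4),'depth',np.median(Q[Q[:,2]>np.percentile(Q[:,2],60)],0).round(4))
    return c
if __name__=='__main__':
    s=r.state(); print(s['t'],s['eef_pos'],np.degrees(np.arctan2(s['tool_rot'][1,1],s['tool_rot'][0,1])),s['joints'].round(1))
    for n in('top','scene'): caps(n)
    c=caps('wrist'); save(c,sys.argv[1])
E
python3 look.py w2.png
```

```text
8.9667 [ 0.55074708 -0.10157902  0.37129115] -47.979256551963395 [-22.9   5.6  33.7  83.6  -3.2  91.7 -37.4]
top 48 px [329. 224.] ray-circ [ 0.4859 -0.3102] r 0.0221 depth [ 0.4873 -0.3013  0.0693]
top 51 px [298. 229.] ray-circ [ 0.4696 -0.1977] r 0.0187 depth [ 0.4513 -0.199   0.0726]
scene 54 px [258. 169.] ray-circ [0.3976 0.0074] r 0.0222 depth [0.4036 0.0091 0.081 ]
scene 95 px [240. 193.] ray-circ [ 0.4809 -0.1138] r 0.0255 depth [ 0.4793 -0.1144  0.0714]
scene 96 px [219. 199.] ray-circ [ 0.4691 -0.2073] r 0.0253 depth [ 0.4703 -0.2018  0.0707]
scene 94 px [196. 212.] ray-circ [ 0.4879 -0.3097] r 0.0251 depth [ 0.4845 -0.3073  0.0714]
wrist 178 px [146. 169.] ray-circ [0.3976 0.0089] r 0.0194 depth [0.403  0.0082 0.0848]
wrist 573 px [234. 183.] ray-circ [ 0.4802 -0.1133] r 0.0235 depth [ 0.4792 -0.1127  0.07  ]
wrist 518 px [270. 220.] ray-circ [ 0.4701 -0.2039] r 0.024 depth [ 0.4693 -0.2047  0.07  ]
wrist 479 px [318. 249.] ray-circ [ 0.4882 -0.3078] r 0.0255 depth [ 0.4875 -0.3104  0.0703]
```

View pics/w2.png

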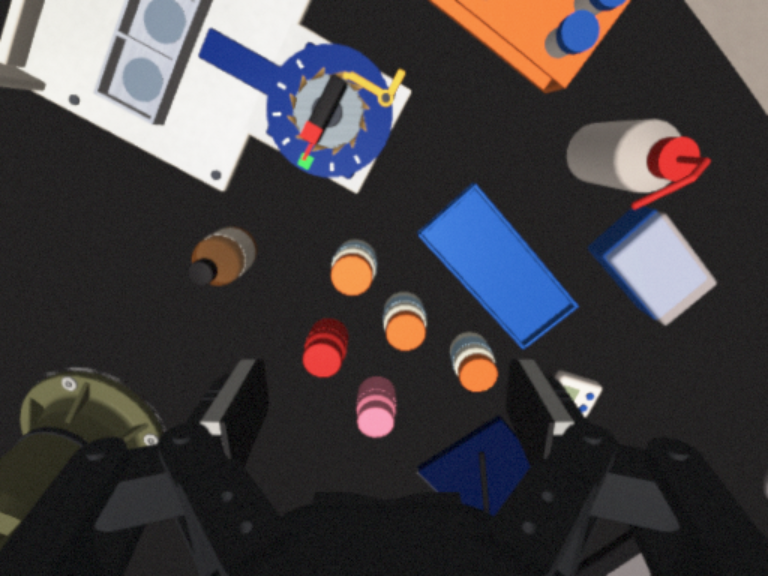

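The red pointer sits on the green mark at (306,160), so tooth 4 is caught. The jars measure (0.480,-0.1135), (0.470,-0.204) and (0.488,-0.308), with cap radius 23.5 mm as it should be. I'll grasp the first.

drive_tool([
  {"linear": [-0.354, -0.06, -1], "angular": [0, 0, -0.53], "hand": 1},
  {"linear": [-0.354, -0.06, -1], "angular": [0, 0, -0.53], "hand": 1},
  {"linear": [-0.354, -0.06, -1], "angular": [0, 0, -0.53], "hand": 1},
  {"linear": [-0.354, -0.06, -1], "angular": [0, 0, -0.53], "hand": 1},
  {"linear": [-0.354, -0.06, -1], "angular": [0, 0, -0.53], "hand": 1},
  {"linear": [-0.354, -0.06, -1], "angular": [0, 0, -0.53], "hand": 1},
  {"linear": [-0.354, -0.06, -1], "angular": [0, 0, -0.53], "hand": 1},
  {"linear": [-0.354, -0.06, -1], "angular": [0, 0, -0.53], "hand": 1},
], squeeze=40)

```text
t: 9.78
eef_pos: [0.4795, -0.1139, 0.1699]
tool_rot: [[0.974, 0.229, 0.001], [0.229, -0.974, 0.0], [0.001, -0.0, -1.0]]
contact_force: [0.2, 0.3, 0.6]
gripper_width: 0.996
grasp_force: 0.0
```

drive_tool([
  {"linear": [0, 0, -0.9], "angular": [0, 0, 0], "hand": 1},
  {"linear": [0, 0, -0.9], "angular": [0, 0, 0], "hand": 1},
  {"linear": [0, 0, -0.9], "angular": [0, 0, 0], "hand": 1},
  {"linear": [0, 0, -0.9], "angular": [0, 0, 0], "hand": 1},
  {"linear": [0, 0, -0.9], "angular": [0, 0, 0], "hand": 1},
  {"linear": [0, 0, -0.9], "angular": [0, 0, 0], "hand": 1},
  {"linear": [0, 0, -0.7], "angular": [0, 0, 0], "hand": 1},
  {"linear": [0, 0, 0], "angular": [0, 0, 0], "hand": 1},
])

```text
t: 10.45
eef_pos: [0.4772, -0.1135, 0.0152]
tool_rot: [[0.973, 0.231, -0.006], [0.231, -0.973, 0.0], [-0.006, -0.001, -1.0]]
contact_force: [-0.4, 0.2, 0.6]
gripper_width: 0.997
grasp_force: 0.0
```

drive_tool([
  {"linear": [0, 0, 0], "angular": [0, 0, 0], "hand": -1},
  {"linear": [0, 0, 0], "angular": [0, 0, 0], "hand": -1},
  {"linear": [0, 0, 0], "angular": [0, 0, 0], "hand": -1},
  {"linear": [0, 0, 0], "angular": [0, 0, 0], "hand": -1},
  {"linear": [0, 0, 0], "angular": [0, 0, 0], "hand": -1},
  {"linear": [0, 0, 0], "angular": [0, 0, 0], "hand": -1},
  {"linear": [0, 0, 0], "angular": [0, 0, 0], "hand": -1},
  {"linear": [0, 0, 0], "angular": [0, 0, 0], "hand": -1},
])

```text
t: 11.12
eef_pos: [0.4813, -0.1142, 0.0199]
tool_rot: [[0.974, 0.228, 0.003], [0.228, -0.974, 0.0], [0.003, 0.0, -1.0]]
contact_force: [-0.5, 0.7, 6.6]
gripper_width: 0.596
grasp_force: 41.9
```

drive_tool([
  {"linear": [0, 0, 0.4], "angular": [0, 0, 0], "hand": -1},
  {"linear": [0, 0, 0.8], "angular": [0, 0, 0], "hand": -1},
  {"linear": [0, 0, 0.8], "angular": [0, 0, 0], "hand": -1},
  {"linear": [0, 0, 0.8], "angular": [0, 0, 0], "hand": -1},
  {"linear": [0, 0, 0.8], "angular": [0, 0, 0], "hand": -1},
  {"linear": [0, 0, 0.8], "angular": [0, 0, 0], "hand": -1},
  {"linear": [0, 0, 0.8], "angular": [0, 0, 0], "hand": -1},
  {"linear": [0, 0, 0.8], "angular": [0, 0, 0], "hand": -1},
])

```text
t: 11.78
eef_pos: [0.4794, -0.1144, 0.1697]
tool_rot: [[0.974, 0.228, 0.0], [0.228, -0.974, 0.0], [0.001, -0.0, -1.0]]
contact_force: [-0.1, -0.5, -2.3]
gripper_width: 0.597
grasp_force: 42.3
```

```bash
python3 look.py w3.png
```

```text
11.7833 [ 0.47935447 -0.11439684  0.16971535] -76.84976685783079 [-23.8   0.9  34.8 110.8  -0.5  68.5 -65.7]
top 51 px [329. 224.] ray-circ [ 0.4859 -0.3102] r 0.0221 depth [ 0.4892 -0.3101  0.0694]
scene 52 px [259. 169.] ray-circ [0.3958 0.0091] r 0.0211 depth [0.404  0.0087 0.0808]
scene 67 px [240. 172.] ray-circ [ 0.3741 -0.0723] r 0.0274 depth [ 0.4919 -0.1107  0.2242]
scene 96 px [219. 199.] ray-circ [ 0.4712 -0.2028] r 0.0257 depth [ 0.4692 -0.2039  0.0708]
scene 95 px [196. 212.] ray-circ [ 0.4887 -0.3081] r 0.0248 depth [ 0.4854 -0.3087  0.071 ]
wrist 1627 px [346. 218.] ray-circ [ 0.4694 -0.2049] r 0.0236 depth [ 0.4688 -0.2051  0.07  ]
wrist 1455 px [449. 224.] ray-circ [ 0.4855 -0.3087] r 0.0243 depth [ 0.4881 -0.3098  0.0702]
wrist 646 px [118. 237.] ray-circ [0.3967 0.0079] r 0.0196 depth [0.4033 0.0059 0.0853]
wrist 6738 px [257. 296.] ray-circ [ 0.3547 -0.1435] r 0.0609 depth [ 0.4852 -0.1133  0.2219]
```

drive_tool([
  {"linear": [0.329, 0.826, 0], "angular": [0, 0, 0], "hand": -1},
  {"linear": [0.329, 0.826, 0], "angular": [0, 0, 0], "hand": -1},
  {"linear": [0.329, 0.826, 0], "angular": [0, 0, 0], "hand": -1},
  {"linear": [0.329, 0.826, 0], "angular": [0, 0, 0], "hand": -1},
  {"linear": [0.329, 0.826, 0], "angular": [0, 0, 0], "hand": -1},
  {"linear": [0.329, 0.826, 0], "angular": [0, 0, 0], "hand": -1},
  {"linear": [0.329, 0.826, 0], "angular": [0, 0, 0], "hand": -1},
  {"linear": [0.329, 0.826, 0], "angular": [0, 0, 0], "hand": -1},
])

```text
t: 12.6
eef_pos: [0.5447, 0.0518, 0.1664]
tool_rot: [[0.974, 0.228, -0.003], [0.228, -0.974, -0.001], [-0.003, 0.0, -1.0]]
contact_force: [0.2, -0.1, -2.4]
gripper_width: 0.595
grasp_force: 42.4
```

drive_tool([
  {"linear": [0.329, 0.826, 0], "angular": [0, 0, 0], "hand": -1},
  {"linear": [0.329, 0.826, 0], "angular": [0, 0, 0], "hand": -1},
  {"linear": [0.329, 0.826, 0], "angular": [0, 0, 0], "hand": -1},
  {"linear": [0.329, 0.826, 0], "angular": [0, 0, 0], "hand": -1},
  {"linear": [0.329, 0.826, 0], "angular": [0, 0, 0], "hand": -1},
  {"linear": [0.329, 0.826, 0], "angular": [0, 0, 0], "hand": -1},
  {"linear": [0.329, 0.826, 0], "angular": [0, 0, 0], "hand": -1},
  {"linear": [0.329, 0.826, 0], "angular": [0, 0, 0], "hand": -1},
])

```text
t: 13.27
eef_pos: [0.6107, 0.2167, 0.166]
tool_rot: [[0.974, 0.228, -0.003], [0.228, -0.974, -0.002], [-0.003, 0.001, -1.0]]
contact_force: [0.7, 1.0, -2.0]
gripper_width: 0.594
grasp_force: 42.4
```

drive_tool([
  {"linear": [0, 0, -0.4], "angular": [0, 0, 0], "hand": -1},
  {"linear": [0, 0, -0.5], "angular": [0, 0, 0], "hand": -1},
  {"linear": [0, 0, -0.5], "angular": [0, 0, 0], "hand": -1},
  {"linear": [0, 0, -0.5], "angular": [0, 0, 0], "hand": -1},
  {"linear": [0, 0, -0.5], "angular": [0, 0, 0], "hand": -1},
  {"linear": [0, 0, -0.5], "angular": [0, 0, 0], "hand": -1},
  {"linear": [0, 0, -0.4], "angular": [0, 0, 0], "hand": -1},
  {"linear": [0, 0, 0], "angular": [0, 0, 0], "hand": -1},
])

```text
t: 13.93
eef_pos: [0.6096, 0.2152, 0.0824]
tool_rot: [[0.974, 0.227, -0.004], [0.227, -0.974, -0.002], [-0.005, 0.001, -1.0]]
contact_force: [-0.5, 0.0, -3.4]
gripper_width: 0.593
grasp_force: 42.4
```

```bash
python3 look.py w4.png; python3 - <<'E'
from h import *
c=cam('scene'); a=cv2.resize(c['color'][110:250,240:400],None,fx=3,fy=3); b=cv2.resize(cv2.imread('pics/w4.png')[...,::-1],(400,300))
b=cv2.copyMakeBorder(b,0,a.shape[0]-300,0,0,cv2.BORDER_CONSTANT); o=np.hstack([a[:,:400],b]); cv2.imwrite('pics/p4.png',o[...,::-1])
E
```

```text
13.9333 [0.60959138 0.21523527 0.08243736] -76.85939536461437 [-38.6  25.1  21.4  93.7 -10.   63.3 -91.4]
scene 51 px [258. 170.] ray-circ [0.3983 0.0077] r 0.019 depth [0.4041 0.0068 0.0814]
scene 96 px [219. 199.] ray-circ [ 0.4712 -0.2028] r 0.0257 depth [ 0.4713 -0.202   0.0712]
scene 96 px [196. 212.] ray-circ [ 0.4884 -0.3084] r 0.0245 depth [ 0.4873 -0.3103  0.0715]
wrist 6322 px [258. 297.] ray-circ [0.5536 0.2031] r 0.0383 depth [0.6134 0.2169 0.1352]
```

View pics/p4.png

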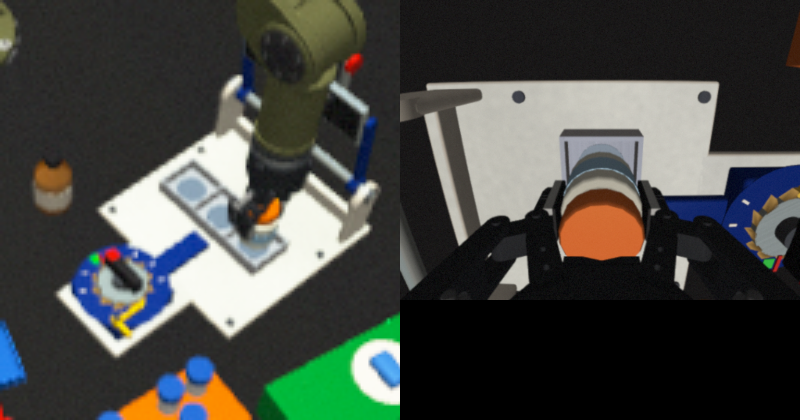

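drive_tool([
  {"linear": [0.04, 0.03, -0.2], "angular": [0, 0, 0], "hand": -1},
  {"linear": [0, 0, -0.2], "angular": [0, 0, 0], "hand": -1},
  {"linear": [0, 0, -0.2], "angular": [0, 0, 0], "hand": -1},
  {"linear": [0, 0, -0.2], "angular": [0, 0, 0], "hand": -1},
  {"linear": [0, 0, -0.12], "angular": [0, 0, 0], "hand": -1},
  {"linear": [0, 0, 0], "angular": [0, 0, 0], "hand": -1},
  {"linear": [0, 0, 0], "angular": [0, 0, 0], "hand": -1},
  {"linear": [0, 0, 0], "angular": [0, 0, 0], "hand": -1},
])

```text
t: 14.8
eef_pos: [0.6126, 0.2169, 0.0627]
tool_rot: [[0.974, 0.228, 0.0], [0.228, -0.974, -0.0], [0.0, 0.0, -1.0]]
contact_force: [-0.3, -0.7, -2.7]
gripper_width: 0.594
grasp_force: 42.4
```

drive_tool([
  {"linear": [-0.04, 0, -0.06], "angular": [0, 0, 0], "hand": -1},
  {"linear": [0, 0, -0.06], "angular": [0, 0, 0], "hand": -1},
  {"linear": [0, 0, 0], "angular": [0, 0, 0], "hand": -1},
  {"linear": [0, 0, 0], "angular": [0, 0, 0], "hand": -1},
  {"linear": [0, 0, 0], "angular": [0, 0, 0], "hand": -1},
  {"linear": [0, 0, 0], "angular": [0, 0, 0], "hand": -1},
  {"linear": [0, 0, 0], "angular": [0, 0, 0], "hand": -1},
  {"linear": [0, 0, 0], "angular": [0, 0, 0], "hand": -1},
])

```text
t: 15.47
eef_pos: [0.6115, 0.217, 0.0601]
tool_rot: [[0.974, 0.228, 0.0], [0.228, -0.974, 0.0], [0.0, -0.0, -1.0]]
contact_force: [-2.0, -0.6, 4.2]
gripper_width: 0.593
grasp_force: 42.7
```

drive_tool([
  {"linear": [0, 0, 0], "angular": [0, 0, 0], "hand": 1},
  {"linear": [0, 0, 0], "angular": [0, 0, 0], "hand": 1},
  {"linear": [0, 0, 0], "angular": [0, 0, 0], "hand": 1},
  {"linear": [0, 0, 0], "angular": [0, 0, 0], "hand": 1},
  {"linear": [0, 0, 0.6], "angular": [0, 0, 0], "hand": 1},
  {"linear": [0, 0, 1], "angular": [0, 0, 0], "hand": 1},
  {"linear": [0, 0, 1], "angular": [0, 0, 0], "hand": 1},
  {"linear": [0, 0, 1], "angular": [0, 0, 0], "hand": 1},
])

```text
t: 16.13
eef_pos: [0.6112, 0.2168, 0.1502]
tool_rot: [[0.974, 0.228, -0.001], [0.228, -0.974, -0.001], [-0.001, 0.0, -1.0]]
contact_force: [0.6, 0.1, -0.2]
gripper_width: 0.998
grasp_force: 0.0
```

drive_tool([
  {"linear": [-0.33, -1, 0.3], "angular": [0, 0, 0], "hand": 1},
  {"linear": [-0.33, -1, 0.3], "angular": [0, 0, 0], "hand": 1},
  {"linear": [-0.33, -1, 0.2], "angular": [0, 0, 0], "hand": 1},
  {"linear": [-0.33, -1, 0], "angular": [0, 0, 0], "hand": 1},
  {"linear": [-0.33, -1, 0], "angular": [0, 0, 0], "hand": 1},
  {"linear": [-0.33, -1, 0], "angular": [0, 0, 0], "hand": 1},
  {"linear": [-0.33, -1, 0], "angular": [0, 0, 0], "hand": 1},
  {"linear": [-0.33, -1, 0], "angular": [0, 0, 0], "hand": 1},
])

```text
t: 16.8
eef_pos: [0.5449, 0.0157, 0.1696]
tool_rot: [[0.974, 0.228, 0.0], [0.228, -0.974, 0.0], [0.0, -0.0, -1.0]]
contact_force: [0.7, 0.2, -0.7]
gripper_width: 0.997
grasp_force: 0.0
```

drive_tool([
  {"linear": [-0.33, -1, 0], "angular": [0, 0, 0], "hand": 1},
  {"linear": [-0.33, -1, 0], "angular": [0, 0, 0], "hand": 1},
  {"linear": [-0.33, -1, 0], "angular": [0, 0, 0], "hand": 1},
  {"linear": [-0.33, -1, 0], "angular": [0, 0, 0], "hand": 1},
  {"linear": [-0.33, -1, 0], "angular": [0, 0, 0], "hand": 1},
  {"linear": [-0.33, -1, 0], "angular": [0, 0, 0], "hand": 1},
  {"linear": [-0.33, -1, 0], "angular": [0, 0, 0], "hand": 1},
  {"linear": [-0.33, -1, 0], "angular": [0, 0, 0], "hand": 1},
])

```text
t: 17.47
eef_pos: [0.4789, -0.1842, 0.1697]
tool_rot: [[0.974, 0.228, 0.001], [0.228, -0.974, 0.0], [0.001, 0.0, -1.0]]
contact_force: [0.6, 0.3, 0.0]
gripper_width: 1.002
grasp_force: 0.0
```

```bash
python3 look.py w5.png; python3 -c "
from look import *
print('z=.109');caps('scene',.109)"
```

```text
17.4667 [ 0.47892878 -0.18424979  0.16971883] -76.83623008208099 [-18.    4.   37.9 108.3  -2.6  68.6 -56.1]
top 127 px [169. 187.] ray-circ [0.6134 0.225 ] r 0.0218 depth [0.6086 0.2179 0.1108]
scene 47 px [259. 170.] ray-circ [0.3976 0.0074] r 0.0193 depth [0.405  0.0052 0.0796]
scene 89 px [326. 183.] ray-circ [0.5904 0.2339] r 0.0243 depth [0.609  0.214  0.1107]
scene 96 px [219. 199.] ray-circ [ 0.4712 -0.2028] r 0.0257 depth [ 0.4752 -0.2039  0.0712]
scene 99 px [194. 207.] ray-circ [ 0.4613 -0.3081] r 0.0251 depth [ 0.4596 -0.3062  0.071 ]
wrist 300 px [272. 187.] ray-circ [ 0.4705 -0.2053] r 0.0241 depth [ 0.4831 -0.1977  0.0693]
wrist 642 px [371. 222.] ray-circ [ 0.4617 -0.3049] r 0.0261 depth [ 0.4605 -0.318   0.0699]
wrist 228 px [ 29. 218.] ray-circ [0.3932 0.025 ] r 0.0106 depth [0.4016 0.0093 0.0884]
wrist 99 px [ 49. 222.] ray-circ [0.3969 0.0074] r 0.0123 depth [ 0.4028 -0.0009  0.0848]
z=.109
scene 53 px [258. 169.] ray-circ [ 0.4269 -0.004 ] r 0.0206 depth [0.4039 0.01   0.0816]
scene 89 px [326. 183.] ray-circ [0.6123 0.2131] r 0.0235 depth [0.6116 0.2123 0.1111]
scene 96 px [219. 199.] ray-circ [ 0.4956 -0.2127] r 0.0245 depth [ 0.465  -0.2013  0.0716]
scene 101 px [194. 207.] ray-circ [ 0.4884 -0.3115] r 0.0251 depth [ 0.46   -0.3084  0.0714]
```

Jar A is seated, with its cap top at 0.110. Jar C was knocked to about (0.461,-0.307), and B has not moved. I'll grasp B.

drive_tool([
  {"linear": [-0.34, -0.79, 0], "angular": [0, 0, 0], "hand": 1},
  {"linear": [0, 0, -0.9], "angular": [0, 0, 0], "hand": 1},
  {"linear": [0, 0, -0.9], "angular": [0, 0, 0], "hand": 1},
  {"linear": [0, 0, -0.9], "angular": [0, 0, 0], "hand": 1},
  {"linear": [0, 0, -0.9], "angular": [0, 0, 0], "hand": 1},
  {"linear": [0, 0, -0.9], "angular": [0, 0, 0], "hand": 1},
  {"linear": [0, 0, -0.9], "angular": [0, 0, 0], "hand": 1},
  {"linear": [0, 0, -0.7], "angular": [0, 0, 0], "hand": 1},
])

```text
t: 18.33
eef_pos: [0.471, -0.2007, 0.0152]
tool_rot: [[0.973, 0.23, -0.001], [0.23, -0.973, 0.001], [-0.001, -0.001, -1.0]]
contact_force: [0.1, 1.1, -0.5]
gripper_width: 1.0
grasp_force: 0.0
```

drive_tool([
  {"linear": [0, 0, 0], "angular": [0, 0, 0], "hand": 1},
  {"linear": [0, 0, 0], "angular": [0, 0, 0], "hand": -1},
  {"linear": [0, 0, 0], "angular": [0, 0, 0], "hand": -1},
  {"linear": [0, 0, 0], "angular": [0, 0, 0], "hand": -1},
  {"linear": [0, 0, 0], "angular": [0, 0, 0], "hand": -1},
  {"linear": [0, 0, 0], "angular": [0, 0, 0], "hand": -1},
  {"linear": [0, 0, 0], "angular": [0, 0, 0], "hand": -1},
  {"linear": [0, 0, 0], "angular": [0, 0, 0], "hand": -1},
])

```text
t: 19.0
eef_pos: [0.4727, -0.2032, 0.0189]
tool_rot: [[0.974, 0.228, 0.004], [0.228, -0.974, -0.0], [0.003, 0.001, -1.0]]
contact_force: [0.3, 0.5, 7.6]
gripper_width: 0.6
grasp_force: 42.2
```

drive_tool([
  {"linear": [0, 0, 0.4], "angular": [0, 0, 0], "hand": -1},
  {"linear": [0, 0, 0.8], "angular": [0, 0, 0], "hand": -1},
  {"linear": [0, 0, 0.8], "angular": [0, 0, 0], "hand": -1},
  {"linear": [0, 0, 0.8], "angular": [0, 0, 0], "hand": -1},
  {"linear": [0, 0, 0.8], "angular": [0, 0, 0], "hand": -1},
  {"linear": [0, 0, 0.8], "angular": [0, 0, 0], "hand": -1},
  {"linear": [0, 0, 0.8], "angular": [0, 0, 0], "hand": -1},
  {"linear": [0, 0, 0.8], "angular": [0, 0, 0], "hand": -1},
])

```text
t: 19.67
eef_pos: [0.4702, -0.2027, 0.1685]
tool_rot: [[0.974, 0.227, -0.0], [0.227, -0.974, 0.0], [-0.0, -0.0, -1.0]]
contact_force: [-0.3, -0.4, -1.3]
gripper_width: 0.595
grasp_force: 42.0
```

drive_tool([
  {"linear": [0.184, 0.951, 0], "angular": [0, 0, 0], "hand": -1},
  {"linear": [0.184, 0.951, 0], "angular": [0, 0, 0], "hand": -1},
  {"linear": [0.184, 0.951, 0], "angular": [0, 0, 0], "hand": -1},
  {"linear": [0.184, 0.951, 0], "angular": [0, 0, 0], "hand": -1},
  {"linear": [0.184, 0.951, 0], "angular": [0, 0, 0], "hand": -1},
  {"linear": [0.184, 0.951, 0], "angular": [0, 0, 0], "hand": -1},
  {"linear": [0.184, 0.951, 0], "angular": [0, 0, 0], "hand": -1},
  {"linear": [0.184, 0.951, 0], "angular": [0, 0, 0], "hand": -1},
])

```text
t: 20.33
eef_pos: [0.5073, -0.0116, 0.1676]
tool_rot: [[0.974, 0.227, -0.0], [0.227, -0.974, 0.0], [-0.0, -0.0, -1.0]]
contact_force: [0.8, -0.4, -0.6]
gripper_width: 0.596
grasp_force: 42.0
```

drive_tool([
  {"linear": [0.184, 0.951, 0], "angular": [0, 0, 0], "hand": -1},
  {"linear": [0.184, 0.951, 0], "angular": [0, 0, 0], "hand": -1},
  {"linear": [0.184, 0.951, 0], "angular": [0, 0, 0], "hand": -1},
  {"linear": [0.184, 0.951, 0], "angular": [0, 0, 0], "hand": -1},
  {"linear": [0.184, 0.951, 0], "angular": [0, 0, 0], "hand": -1},
  {"linear": [0.184, 0.951, 0], "angular": [0, 0, 0], "hand": -1},
  {"linear": [0.184, 0.951, 0], "angular": [0, 0, 0], "hand": -1},
  {"linear": [0.184, 0.951, 0], "angular": [0, 0, 0], "hand": -1},
])

```text
t: 21.0
eef_pos: [0.5442, 0.1785, 0.1676]
tool_rot: [[0.974, 0.227, -0.0], [0.227, -0.974, -0.0], [-0.0, 0.0, -1.0]]
contact_force: [0.2, -0.5, -1.6]
gripper_width: 0.598
grasp_force: 42.0
```

drive_tool([
  {"linear": [0.184, 0.951, 0], "angular": [0, 0, 0], "hand": -1},
  {"linear": [0, 0, -0.5], "angular": [0, 0, 0], "hand": -1},
  {"linear": [0, 0, -0.5], "angular": [0, 0, 0], "hand": -1},
  {"linear": [0, 0, -0.5], "angular": [0, 0, 0], "hand": -1},
  {"linear": [0, 0, -0.5], "angular": [0, 0, 0], "hand": -1},
  {"linear": [0, 0, -0.5], "angular": [0, 0, 0], "hand": -1},
  {"linear": [0, 0, -0.5], "angular": [0, 0, 0], "hand": -1},
  {"linear": [0, 0, -0.3], "angular": [0, 0, 0], "hand": -1},
])

```text
t: 21.67
eef_pos: [0.5482, 0.2003, 0.0824]
tool_rot: [[0.974, 0.227, -0.002], [0.227, -0.974, -0.001], [-0.002, 0.001, -1.0]]
contact_force: [-0.5, -0.1, -2.3]
gripper_width: 0.595
grasp_force: 42.1
```

drive_tool([
  {"linear": [0, 0, 0], "angular": [0, 0, 0], "hand": -1},
  {"linear": [0, 0, 0], "angular": [0, 0, 0], "hand": -1},
  {"linear": [0, 0, 0], "angular": [0, 0, 0], "hand": -1},
  {"linear": [0, 0, 0], "angular": [0, 0, 0], "hand": -1},
  {"linear": [0, 0, 0], "angular": [0, 0, 0], "hand": -1},
  {"linear": [0, 0, 0], "angular": [0, 0, 0], "hand": -1},
  {"linear": [0, 0, 0], "angular": [0, 0, 0], "hand": -1},
  {"linear": [0, 0, 0], "angular": [0, 0, 0], "hand": -1},
])

```text
t: 22.33
eef_pos: [0.5492, 0.2015, 0.0848]
tool_rot: [[0.974, 0.228, 0.0], [0.228, -0.974, 0.0], [0.0, -0.0, -1.0]]
contact_force: [0.7, -0.6, -1.5]
gripper_width: 0.596
grasp_force: 42.1
```

drive_tool([
  {"linear": [-0.03, 0, -0.2], "angular": [0, 0, 0], "hand": -1},
  {"linear": [0, 0, -0.2], "angular": [0, 0, 0], "hand": -1},
  {"linear": [0, 0, -0.2], "angular": [0, 0, 0], "hand": -1},
  {"linear": [0, 0, -0.2], "angular": [0, 0, 0], "hand": -1},
  {"linear": [0, 0, -0.1], "angular": [0, 0, 0], "hand": -1},
  {"linear": [0, 0, -0.1], "angular": [0, 0, 0], "hand": -1},
  {"linear": [0, 0, 0], "angular": [0, 0, 0], "hand": -1},
  {"linear": [0, 0, 0], "angular": [0, 0, 0], "hand": -1},
])

```text
t: 23.0
eef_pos: [0.5484, 0.2013, 0.0594]
tool_rot: [[0.974, 0.228, -0.0], [0.228, -0.974, -0.0], [-0.0, 0.0, -1.0]]
contact_force: [0.3, 0.0, -1.5]
gripper_width: 0.6
grasp_force: 41.8
```

drive_tool([
  {"linear": [0, 0, 0], "angular": [0, 0, 0], "hand": 1},
  {"linear": [0, 0, 0], "angular": [0, 0, 0], "hand": 1},
  {"linear": [0, 0, 0], "angular": [0, 0, 0], "hand": 1},
  {"linear": [0, 0, 0], "angular": [0, 0, 0], "hand": 1},
  {"linear": [0, 0, 0.6], "angular": [0, 0, 0], "hand": 1},
  {"linear": [0, 0, 1], "angular": [0, 0, 0], "hand": 1},
  {"linear": [0, 0, 1], "angular": [0, 0, 0], "hand": 1},
  {"linear": [0, 0, 1], "angular": [0, 0, 0], "hand": 1},
])

```text
t: 23.67
eef_pos: [0.5481, 0.2012, 0.1505]
tool_rot: [[0.974, 0.228, -0.001], [0.228, -0.974, -0.0], [-0.001, 0.0, -1.0]]
contact_force: [0.6, 0.2, 0.2]
gripper_width: 1.001
grasp_force: 0.0
```

drive_tool([
  {"linear": [-0.175, -1, 0.4], "angular": [0, 0, 0], "hand": 1},
  {"linear": [-0.175, -1, 0.4], "angular": [0, 0, 0], "hand": 1},
  {"linear": [-0.175, -1, 0], "angular": [0, 0, 0], "hand": 1},
  {"linear": [-0.175, -1, 0], "angular": [0, 0, 0], "hand": 1},
  {"linear": [-0.175, -1, 0], "angular": [0, 0, 0], "hand": 1},
  {"linear": [-0.175, -1, 0], "angular": [0, 0, 0], "hand": 1},
  {"linear": [-0.175, -1, 0], "angular": [0, 0, 0], "hand": 1},
  {"linear": [-0.175, -1, 0], "angular": [0, 0, 0], "hand": 1},
])

```text
t: 24.33
eef_pos: [0.513, 0.0002, 0.1699]
tool_rot: [[0.974, 0.228, 0.0], [0.228, -0.974, 0.0], [0.0, -0.0, -1.0]]
contact_force: [1.1, -0.2, -0.9]
gripper_width: 0.998
grasp_force: 0.0
```

drive_tool([
  {"linear": [-0.175, -1, 0], "angular": [0, 0, 0], "hand": 1},
  {"linear": [-0.175, -1, 0], "angular": [0, 0, 0], "hand": 1},
  {"linear": [-0.175, -1, 0], "angular": [0, 0, 0], "hand": 1},
  {"linear": [-0.175, -1, 0], "angular": [0, 0, 0], "hand": 1},
  {"linear": [-0.175, -1, 0], "angular": [0, 0, 0], "hand": 1},
  {"linear": [-0.175, -1, 0], "angular": [0, 0, 0], "hand": 1},
  {"linear": [-0.175, -1, 0], "angular": [0, 0, 0], "hand": 1},
  {"linear": [-0.175, -1, 0], "angular": [0, 0, 0], "hand": 1},
])

```text
t: 25.0
eef_pos: [0.478, -0.1998, 0.1699]
tool_rot: [[0.974, 0.228, 0.001], [0.228, -0.974, 0.0], [0.001, -0.0, -1.0]]
contact_force: [0.9, 0.0, -0.1]
gripper_width: 0.999
grasp_force: 0.0
```

```bash
python3 look.py w6.png; python3 -c "
from look import *
print('z=.109');caps('scene',.109);caps('top',.109)"
```

```text
25.0 [ 0.47802356 -0.19976239  0.16988988] -76.8303482468419 [-17.2   4.7  39.1 107.6  -3.2  68.7 -53.9]
top 128 px [169. 187.] ray-circ [0.6134 0.225 ] r 0.0218 depth [0.6057 0.2122 0.1101]
top 114 px [174. 206.] ray-circ [0.5478 0.2072] r 0.0213 depth [0.5433 0.197  0.1102]
scene 51 px [259. 169.] ray-circ [0.397  0.0094] r 0.0214 depth [0.4049 0.0142 0.0819]
scene 81 px [314. 173.] ray-circ [0.5239 0.2169] r 0.0254 depth [0.5462 0.1988 0.1098]
scene 88 px [326. 183.] ray-circ [0.5904 0.2339] r 0.0243 depth [0.6099 0.2132 0.1102]
scene 98 px [194. 207.] ray-circ [ 0.4622 -0.3082] r 0.026 depth [ 0.4637 -0.3056  0.0708]
wrist 271 px [ 15. 214.] ray-circ [0.3931 0.0248] r 0.0121 depth [0.4017 0.0078 0.0887]
wrist 469 px [353. 215.] ray-circ [ 0.462  -0.3054] r 0.0258 depth [ 0.465  -0.3076  0.0695]
wrist 94 px [ 39. 219.] ray-circ [3.944e-01 1.000e-04] r 0.0131 depth [ 0.4022 -0.0048  0.0829]
z=.109
scene 53 px [259. 169.] ray-circ [ 0.4244 -0.0028] r 0.0192 depth [0.4035 0.0092 0.0811]
scene 81 px [314. 173.] ray-circ [0.5469 0.1977] r 0.023 depth [0.5491 0.1997 0.1104]
scene 88 px [326. 183.] ray-circ [0.612  0.2132] r 0.0232 depth [0.6105 0.2119 0.1112]
scene 100 px [194. 207.] ray-circ [ 0.488  -0.3085] r 0.0249 depth [ 0.4614 -0.3082  0.0714]
top 128 px [169. 187.] ray-circ [0.6071 0.216 ] r 0.0211 depth [0.6057 0.2142 0.1105]
top 116 px [173. 206.] ray-circ [0.5431 0.1992] r 0.0208 depth [0.5435 0.1999 0.1107]
```

drive_tool([
  {"linear": [-0.128, -0.858, 0], "angular": [0, 0, 0], "hand": 1},
  {"linear": [-0.128, -0.858, 0], "angular": [0, 0, 0], "hand": 1},
  {"linear": [-0.128, -0.858, 0], "angular": [0, 0, 0], "hand": 1},
  {"linear": [-0.128, -0.858, 0], "angular": [0, 0, 0], "hand": 1},
  {"linear": [-0.128, -0.858, 0], "angular": [0, 0, 0], "hand": 1},
  {"linear": [0, 0, -0.8], "angular": [0, 0, 0], "hand": 1},
  {"linear": [0, 0, -0.8], "angular": [0, 0, 0], "hand": 1},
  {"linear": [0, 0, -0.8], "angular": [0, 0, 0], "hand": 1},
])

```text
t: 25.92
eef_pos: [0.4634, -0.3047, 0.109]
tool_rot: [[0.973, 0.23, 0.001], [0.23, -0.973, 0.0], [0.001, -0.0, -1.0]]
contact_force: [0.4, -0.4, -0.5]
gripper_width: 1.002
grasp_force: 0.0
```

drive_tool([
  {"linear": [0, 0, -0.9], "angular": [0, 0, 0], "hand": 1},
  {"linear": [0, 0, -0.9], "angular": [0, 0, 0], "hand": 1},
  {"linear": [0, 0, -0.9], "angular": [0, 0, 0], "hand": 1},
  {"linear": [0, 0, -0.9], "angular": [0, 0, 0], "hand": 1},
  {"linear": [0, 0, -0.1], "angular": [0, 0, 0], "hand": 1},
  {"linear": [0, 0, 0], "angular": [0, 0, 0], "hand": 1},
  {"linear": [0, 0, 0], "angular": [0, 0, 0], "hand": -1},
  {"linear": [0, 0, 0], "angular": [0, 0, 0], "hand": -1},
])

```text
t: 26.58
eef_pos: [0.4637, -0.3061, 0.0186]
tool_rot: [[0.974, 0.228, 0.002], [0.228, -0.974, -0.001], [0.002, 0.001, -1.0]]
contact_force: [0.8, -0.2, 0.0]
gripper_width: 0.741
grasp_force: 0.0
```

drive_tool([
  {"linear": [0, 0, 0], "angular": [0, 0, 0], "hand": -1},
  {"linear": [0, 0, 0], "angular": [0, 0, 0], "hand": -1},
  {"linear": [0, 0, 0], "angular": [0, 0, 0], "hand": -1},
  {"linear": [0, 0, 0], "angular": [0, 0, 0], "hand": -1},
  {"linear": [0, 0, 0], "angular": [0, 0, 0], "hand": -1},
  {"linear": [0, 0, 0], "angular": [0, 0, 0], "hand": -1},
  {"linear": [0, 0, 0], "angular": [0, 0, 0], "hand": -1},
  {"linear": [0, 0, 0], "angular": [0, 0, 0], "hand": -1},
])

```text
t: 27.25
eef_pos: [0.4639, -0.3065, 0.019]
tool_rot: [[0.974, 0.228, 0.003], [0.228, -0.974, -0.001], [0.003, 0.002, -1.0]]
contact_force: [-0.8, 1.7, 8.0]
gripper_width: 0.601
grasp_force: 41.9
```

drive_tool([
  {"linear": [0, 0, 0.4], "angular": [0, 0, 0], "hand": -1},
  {"linear": [0, 0, 0.8], "angular": [0, 0, 0], "hand": -1},
  {"linear": [0, 0, 0.8], "angular": [0, 0, 0], "hand": -1},
  {"linear": [0, 0, 0.8], "angular": [0, 0, 0], "hand": -1},
  {"linear": [0, 0, 0.8], "angular": [0, 0, 0], "hand": -1},
  {"linear": [0, 0, 0.8], "angular": [0, 0, 0], "hand": -1},
  {"linear": [0, 0, 0.8], "angular": [0, 0, 0], "hand": -1},
  {"linear": [0, 0, 0.8], "angular": [0, 0, 0], "hand": -1},
])

```text
t: 27.92
eef_pos: [0.4618, -0.3059, 0.1686]
tool_rot: [[0.974, 0.227, 0.0], [0.227, -0.974, 0.0], [0.0, -0.0, -1.0]]
contact_force: [-0.2, 0.1, -1.8]
gripper_width: 0.596
grasp_force: 42.1
```

drive_tool([
  {"linear": [0.049, 0.986, 0], "angular": [0, 0, 0], "hand": -1},
  {"linear": [0.049, 0.986, 0], "angular": [0, 0, 0], "hand": -1},
  {"linear": [0.049, 0.986, 0], "angular": [0, 0, 0], "hand": -1},
  {"linear": [0.049, 0.986, 0], "angular": [0, 0, 0], "hand": -1},
  {"linear": [0.049, 0.986, 0], "angular": [0, 0, 0], "hand": -1},
  {"linear": [0.049, 0.986, 0], "angular": [0, 0, 0], "hand": -1},
  {"linear": [0.049, 0.986, 0], "angular": [0, 0, 0], "hand": -1},
  {"linear": [0.049, 0.986, 0], "angular": [0, 0, 0], "hand": -1},
])

```text
t: 28.58
eef_pos: [0.4717, -0.1077, 0.1676]
tool_rot: [[0.974, 0.227, 0.0], [0.227, -0.974, 0.0], [0.0, -0.0, -1.0]]
contact_force: [0.3, -1.0, -2.2]
gripper_width: 0.597
grasp_force: 42.2
```

drive_tool([
  {"linear": [0.049, 0.986, 0], "angular": [0, 0, 0], "hand": -1},
  {"linear": [0.049, 0.986, 0], "angular": [0, 0, 0], "hand": -1},
  {"linear": [0.049, 0.986, 0], "angular": [0, 0, 0], "hand": -1},
  {"linear": [0.049, 0.986, 0], "angular": [0, 0, 0], "hand": -1},
  {"linear": [0.049, 0.986, 0], "angular": [0, 0, 0], "hand": -1},
  {"linear": [0.049, 0.986, 0], "angular": [0, 0, 0], "hand": -1},
  {"linear": [0.049, 0.986, 0], "angular": [0, 0, 0], "hand": -1},
  {"linear": [0.049, 0.986, 0], "angular": [0, 0, 0], "hand": -1},
])

```text
t: 29.25
eef_pos: [0.4816, 0.0893, 0.1677]
tool_rot: [[0.974, 0.227, 0.0], [0.227, -0.974, -0.0], [0.0, 0.0, -1.0]]
contact_force: [0.0, 0.5, -1.3]
gripper_width: 0.594
grasp_force: 42.2
```

drive_tool([
  {"linear": [0.049, 0.986, 0], "angular": [0, 0, 0], "hand": -1},
  {"linear": [0.049, 0.986, 0], "angular": [0, 0, 0], "hand": -1},
  {"linear": [0.049, 0.986, 0], "angular": [0, 0, 0], "hand": -1},
  {"linear": [0.049, 0.986, 0], "angular": [0, 0, 0], "hand": -1},
  {"linear": [0, 0, -0.7], "angular": [0, 0, 0], "hand": -1},
  {"linear": [0, 0, -0.8], "angular": [0, 0, 0], "hand": -1},
  {"linear": [0, 0, -0.8], "angular": [0, 0, 0], "hand": -1},
  {"linear": [0, 0, -0.5], "angular": [0, 0, 0], "hand": -1},
])

```text
t: 29.92
eef_pos: [0.4857, 0.1865, 0.0957]
tool_rot: [[0.974, 0.228, -0.002], [0.228, -0.974, -0.002], [-0.002, 0.001, -1.0]]
contact_force: [-1.5, -0.1, -1.1]
gripper_width: 0.595
grasp_force: 42.2
```

drive_tool([
  {"linear": [0, 0, -0.3], "angular": [0, 0, 0], "hand": -1},
  {"linear": [0, 0, -0.2], "angular": [0, 0, 0], "hand": -1},
  {"linear": [0, 0, 0], "angular": [0, 0, 0], "hand": -1},
  {"linear": [0, 0, 0], "angular": [0, 0, 0], "hand": -1},
  {"linear": [0, 0, 0], "angular": [0, 0, 0], "hand": -1},
  {"linear": [0, 0, 0], "angular": [0, 0, 0], "hand": -1},
  {"linear": [0, 0, 0], "angular": [0, 0, 0], "hand": -1},
  {"linear": [0, 0, 0], "angular": [0, 0, 0], "hand": -1},
])

```text
t: 30.58
eef_pos: [0.4872, 0.1873, 0.0851]
tool_rot: [[0.974, 0.228, 0.001], [0.228, -0.974, 0.0], [0.001, -0.0, -1.0]]
contact_force: [0.9, 0.2, -1.2]
gripper_width: 0.595
grasp_force: 42.2
```

drive_tool([
  {"linear": [-0.03, 0, -0.2], "angular": [0, 0, 0], "hand": -1},
  {"linear": [0, 0, -0.2], "angular": [0, 0, 0], "hand": -1},
  {"linear": [0, 0, -0.2], "angular": [0, 0, 0], "hand": -1},
  {"linear": [0, 0, -0.2], "angular": [0, 0, 0], "hand": -1},
  {"linear": [0, 0, -0.1], "angular": [0, 0, 0], "hand": -1},
  {"linear": [0, 0, -0.1], "angular": [0, 0, 0], "hand": -1},
  {"linear": [0, 0, 0], "angular": [0, 0, 0], "hand": -1},
  {"linear": [0, 0, 0], "angular": [0, 0, 0], "hand": -1},
])

```text
t: 31.25
eef_pos: [0.4862, 0.1871, 0.0595]
tool_rot: [[0.974, 0.228, -0.0], [0.228, -0.974, -0.0], [-0.0, 0.0, -1.0]]
contact_force: [0.1, -0.0, -1.4]
gripper_width: 0.598
grasp_force: 42.2
```

drive_tool([
  {"linear": [0, 0, 0], "angular": [0, 0, 0], "hand": 1},
  {"linear": [0, 0, 0], "angular": [0, 0, 0], "hand": 1},
  {"linear": [0, 0, 0], "angular": [0, 0, 0], "hand": 1},
  {"linear": [0, 0, 0], "angular": [0, 0, 0], "hand": 1},
  {"linear": [0, 0, 0.6], "angular": [0, 0, 0], "hand": 1},
  {"linear": [0, 0, 1], "angular": [0, 0, 0], "hand": 1},
  {"linear": [0, 0, 1], "angular": [0, 0, 0], "hand": 1},
  {"linear": [0, 0, 1], "angular": [0, 0, 0], "hand": 1},
])

```text
t: 31.92
eef_pos: [0.4859, 0.187, 0.1506]
tool_rot: [[0.974, 0.228, -0.0], [0.228, -0.974, -0.0], [-0.0, 0.0, -1.0]]
contact_force: [1.0, -0.5, -0.1]
gripper_width: 0.996
grasp_force: 0.0
```

drive_tool([
  {"linear": [0, -0.3, 1], "angular": [0, 0, 0], "hand": 1},
  {"linear": [0, -0.3, 1], "angular": [0, 0, 0], "hand": 1},
  {"linear": [0, -0.3, 1], "angular": [0, 0, 0], "hand": 1},
  {"linear": [0, -0.3, 1], "angular": [0, 0, 0], "hand": 1},
  {"linear": [0, -0.3, 1], "angular": [0, 0, 0], "hand": 1},
  {"linear": [0, -0.3, 1], "angular": [0, 0, 0], "hand": 1},
  {"linear": [0, 0, 1], "angular": [0, 0, 0], "hand": 1},
  {"linear": [0, 0, 1], "angular": [0, 0, 0], "hand": 1},
])

```text
t: 32.58
eef_pos: [0.486, 0.1413, 0.3512]
tool_rot: [[0.974, 0.227, 0.001], [0.227, -0.974, 0.0], [0.001, -0.0, -1.0]]
contact_force: [1.1, 0.2, -0.1]
gripper_width: 1.0
grasp_force: 0.0
```

drive_tool([
  {"linear": [0, 0, 1], "angular": [0, 0, 0], "hand": 1},
  {"linear": [0, 0, 1], "angular": [0, 0, 0], "hand": 1},
  {"linear": [0, 0, 1], "angular": [0, 0, 0], "hand": 1},
  {"linear": [0, 0, 1], "angular": [0, 0, 0], "hand": 1},
  {"linear": [0.4, 0.6, 0], "angular": [0, 0, 0], "hand": 1},
  {"linear": [0.4, 0.6, 0], "angular": [0, 0, 0], "hand": 1},
  {"linear": [0.4, 0.6, 0], "angular": [0, 0, 0], "hand": 1},
  {"linear": [0, 0, 0], "angular": [0, 0, 0], "hand": 1},
])

```text
t: 33.25
eef_pos: [0.5167, 0.1907, 0.4483]
tool_rot: [[0.973, 0.232, -0.001], [0.232, -0.973, 0.0], [-0.001, -0.0, -1.0]]
contact_force: [-1.2, 0.7, -0.8]
gripper_width: 1.0
grasp_force: 0.0
```

```bash
python3 look.py w7.png; python3 -c "
from look import *
print('z=.109');caps('scene',.109);caps('top',.109)"
```

```text
33.25 [0.51668134 0.19070071 0.4483309 ] -76.59958810140907 [-40.7   5.4  19.7  74.5  -1.9 100.5 -98. ]
scene 81 px [304. 163.] ray-circ [0.4588 0.199 ] r 0.0264 depth [0.4861 0.1829 0.1118]
scene 53 px [258. 169.] ray-circ [0.3979 0.0093] r 0.0174 depth [0.4038 0.0053 0.0836]
scene 80 px [314. 173.] ray-circ [0.5228 0.2163] r 0.0249 depth [0.5448 0.1988 0.1108]
scene 89 px [326. 183.] ray-circ [0.5911 0.2344] r 0.0249 depth [0.6137 0.2166 0.111 ]
wrist 70 px [371.  28.] ray-circ [0.7458 0.0374] r 0.0209 depth [0.7489 0.0363 0.0595]
wrist 608 px [253.  82.] ray-circ [0.6106 0.2175] r 0.024 depth [0.6102 0.2172 0.1105]
wrist 542 px [254. 124.] ray-circ [0.5405 0.2007] r 0.0242 depth [0.5449 0.2011 0.1107]
wrist 490 px [254. 160.] ray-circ [0.4741 0.1851] r 0.0244 depth [0.4826 0.185  0.1101]
wrist 112 px [331. 214.] ray-circ [0.3981 0.0059] r 0.0199 depth [0.4037 0.0108 0.0845]
z=.109
scene 81 px [304. 163.] ray-circ [0.4843 0.1827] r 0.0246 depth [0.4844 0.1865 0.1117]
scene 54 px [259. 170.] ray-circ [ 0.4265 -0.0009] r 0.0175 depth [0.4044 0.0085 0.081 ]
scene 79 px [314. 173.] ray-circ [0.5487 0.1986] r 0.0241 depth [0.5454 0.1974 0.1103]
scene 89 px [326. 183.] ray-circ [0.6123 0.2128] r 0.0236 depth [0.6078 0.2144 0.1104]
```

View pics/w7.png

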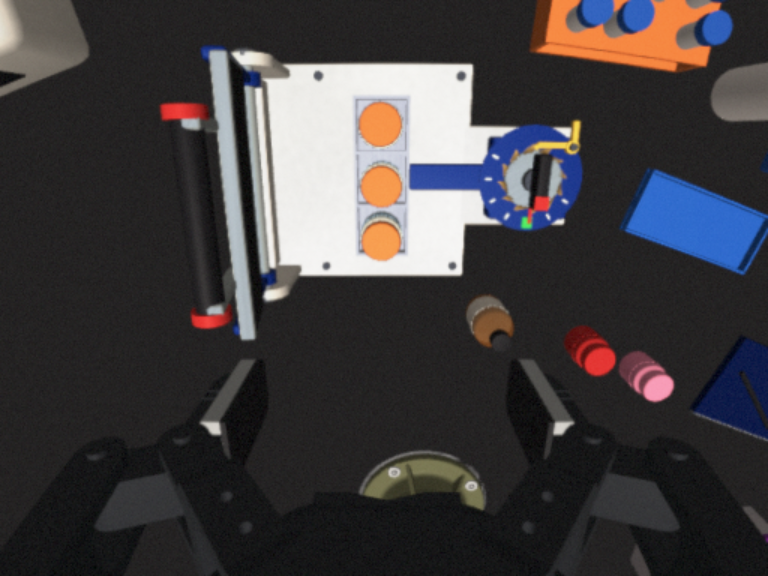

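All three jars are seated with cap tops at 0.110. The lever bar spans from its red end discs at (184,112) to (211,318), with the pale plate to its right. I'll measure the bar and the plate's top edge.

```bash
cat > bar.py <<'E'
from h import *
c=cam('wrist'); W=c['W']; o=np.array([.553,.182]); a=np.radians(13.06); R=np.array([[np.cos(a),np.sin(a)],[-np.sin(a),np.cos(a)]])
own=(W[...,:2]-o)@R.T; z=W[...,2]; x,y=own[...,0],own[...,1]
hsv=cv2.cvtColor(c['color'],cv2.COLOR_RGB2HSV); 
m=(abs(x)<.05)&(y>.06)&(y<.2)&(z>.1)
print('n',m.sum())
for lo in np.arange(.10,.36,.015):
    q=m&(z>=lo)&(z<lo+.015)
    if q.sum(): print(round(lo,3),q.sum(),'y',y[q].min().round(4),np.median(y[q]).round(4),y[q].max().round(4))
q=m&(z>.318)&(hsv[...,2]<90); print('bar top',y[q].mean(),y[q].min(),y[q].max(),z[q].max(),np.percentile(z[q],90))
q=(y>.05)&(y<.2)&(z>.3)&(abs(x)<.12)&(hsv[...,1]>150)&((hsv[...,0]<8)|(hsv[...,0]>172)); print('red x',x[q].min(),x[q].max(), y[q].mean(), z[q].max())
E
python3 bar.py
```

```text
n 13024
0.1 33 y 0.1523 0.1533 0.1549
0.115 381 y 0.1526 0.157 0.1627
0.205 12 y 0.1308 0.1312 0.1318
0.22 134 y 0.1281 0.1296 0.1315
0.235 141 y 0.1253 0.127 0.1289
0.25 165 y 0.123 0.1245 0.1262
0.265 192 y 0.1202 0.1218 0.1237
0.28 1126 y 0.1197 0.1251 0.1324
0.325 1177 y 0.1213 0.1246 0.1407
0.34 1194 y 0.1242 0.1314 0.1393
bar top 0.08627114914162116 0.06000087139462786 0.14065550055147538 0.5471624434560299 0.5395825700062007
red x -0.06887851442319799 0.0676727065751201 0.12798097133470207 0.49352022368612053
```

drive_tool([
  {"linear": [0.045, 0.793, 0], "angular": [0, 0, 0], "hand": 0.3},
  {"linear": [0.045, 0.793, 0], "angular": [0, 0, 0], "hand": 0.3},
  {"linear": [0.045, 0.793, 0], "angular": [0, 0, 0], "hand": 0.3},
  {"linear": [0.045, 0.793, 0], "angular": [0, 0, 0], "hand": 0.3},
  {"linear": [0.045, 0.793, 0], "angular": [0, 0, 0], "hand": 0.3},
  {"linear": [0.045, 0.793, 0], "angular": [0, 0, 0], "hand": 0.3},
  {"linear": [0, 0, 0], "angular": [0, 0, 0], "hand": 0.3},
  {"linear": [0, 0, 0], "angular": [0, 0, 0], "hand": 0.3},
], squeeze=60)

```text
t: 34.22
eef_pos: [0.5225, 0.3065, 0.4493]
tool_rot: [[0.973, 0.229, -0.001], [0.229, -0.973, -0.001], [-0.001, 0.001, -1.0]]
contact_force: [0.4, -0.2, 0.3]
gripper_width: 0.65
grasp_force: 0.0
```

drive_tool([
  {"linear": [0, 0, -0.7], "angular": [0, 0, 0], "hand": 0.3},
  {"linear": [0, 0, -0.8], "angular": [0, 0, 0], "hand": 0.3},
  {"linear": [0, 0, -0.8], "angular": [0, 0, 0], "hand": 0.3},
  {"linear": [0, 0, -0.8], "angular": [0, 0, 0], "hand": 0.3},
  {"linear": [0, 0, -0.7], "angular": [0, 0, 0], "hand": 0.3},
  {"linear": [0, 0, -0.5], "angular": [0, 0, 0], "hand": 0.3},
  {"linear": [0, 0, 0], "angular": [0, 0, 0], "hand": 0.3},
  {"linear": [0, 0, 0], "angular": [0, 0, 0], "hand": 0.3},
])

```text
t: 34.88
eef_pos: [0.523, 0.3051, 0.3425]
tool_rot: [[0.974, 0.227, -0.0], [0.227, -0.974, -0.0], [-0.0, 0.0, -1.0]]
contact_force: [-0.2, -0.2, 0.5]
gripper_width: 0.652
grasp_force: 0.0
```

```bash
python3 - <<'E'
from h import *
s=r.state(); p=s['eef_pos']; print(p,s['contact_force'],s['joints'].round(1))
o=np.array([.553,.182]); a=np.radians(13.06); R=np.array([[np.cos(a),np.sin(a)],[-np.sin(a),np.cos(a)]]); print('own',R@(p[:2]-o))
save(cam('wrist'),'w8.png',1.2)
E
```

```text
[0.5229661  0.30505967 0.34245139] [-0.21030789 -0.24607768  0.49726296] [ -46.    11.3   15.9   79.8   -3.1   89.3 -107.3]
own [-0.00144909  0.12666341]
```

View pics/w8.png

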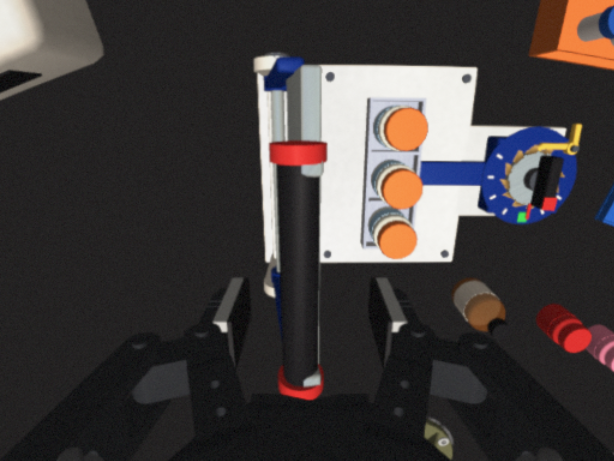

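The bar lies between the fingers, with its axis near column 300 and the finger centre near 308, so I shift about 4 mm to own +y, descend and grip.

drive_tool([
  {"linear": [0.02, 0.17, 0], "angular": [0, 0, 0], "hand": 0.3},
  {"linear": [0, 0, -0.3], "angular": [0, 0, 0], "hand": 0.3},
  {"linear": [0, 0, -0.3], "angular": [0, 0, 0], "hand": 0.3},
  {"linear": [0, 0, -0.3], "angular": [0, 0, 0], "hand": 0.3},
  {"linear": [0, 0, -0.08], "angular": [0, 0, 0], "hand": 0.3},
  {"linear": [0, 0, 0], "angular": [0, 0, 0], "hand": 0.3},
  {"linear": [0, 0, 0], "angular": [0, 0, 0], "hand": -1},
  {"linear": [0, 0, 0], "angular": [0, 0, 0], "hand": -1},
])

```text
t: 35.6
eef_pos: [0.5235, 0.3104, 0.3179]
tool_rot: [[0.974, 0.228, 0.0], [0.228, -0.974, 0.0], [0.0, -0.0, -1.0]]
contact_force: [0.0, 0.4, 0.4]
gripper_width: 0.375
grasp_force: 0.0
```

drive_tool([
  {"linear": [0, 0, 0], "angular": [0, 0, 0], "hand": -1},
  {"linear": [0, 0, 0], "angular": [0, 0, 0], "hand": -1},
  {"linear": [0, 0, 0], "angular": [0, 0, 0], "hand": -1},
  {"linear": [0, 0, 0], "angular": [0, 0, 0], "hand": -1},
  {"linear": [0, 0, 0], "angular": [0, 0, 0], "hand": -1},
  {"linear": [0, 0, 0], "angular": [0, 0, 0], "hand": -1},
  {"linear": [0, 0, 0], "angular": [0, 0, 0], "hand": -1},
  {"linear": [0, 0, 0], "angular": [0, 0, 0], "hand": -1},
])

```text
t: 36.27
eef_pos: [0.5236, 0.3104, 0.3182]
tool_rot: [[0.974, 0.228, 0.001], [0.228, -0.974, 0.001], [0.001, -0.0, -1.0]]
contact_force: [-0.1, -0.0, 5.3]
gripper_width: 0.211
grasp_force: 59.0
```

```bash
python3 - <<'E'
from h import *
s=r.state(); p=s['eef_pos']; print(p,s['contact_force'],s['gripper_width'],s['grasp_force'])
a=np.radians(13.06); uy=np.array([-np.sin(a),np.cos(a)])
o=np.array([.553,.182]); print('own y',(p[:2]-o)@uy)
# arc steps of lever angle (deg above level) in units of 25mm
L=.22
th=np.radians(np.linspace(80,0,25))
Y=-L*np.cos(th); Z=L*np.sin(th)
for i in range(24):
    d=(Y[i+1]-Y[i])*uy; print(i+1,np.round(np.r_[d,Z[i+1]-Z[i]]/.025,2))
E
```

```text
[0.52356513 0.31043509 0.31822047] [-0.07928935 -0.03954315  5.28865115] 0.21082870601241993 58.963356614112854
own y 0.1317644175052602
1 [ 0.11 -0.49 -0.1 ]
2 [ 0.11 -0.48 -0.13]
3 [ 0.11 -0.47 -0.16]
4 [ 0.11 -0.46 -0.19]
5 [ 0.1  -0.45 -0.22]
6 [ 0.1  -0.44 -0.24]
7 [ 0.1  -0.42 -0.27]
8 [ 0.09 -0.41 -0.29]
9 [ 0.09 -0.39 -0.32]
10 [ 0.09 -0.37 -0.34]
11 [ 0.08 -0.35 -0.36]
12 [ 0.08 -0.33 -0.38]
13 [ 0.07 -0.31 -0.4 ]
14 [ 0.07 -0.29 -0.42]
15 [ 0.06 -0.26 -0.44]
16 [ 0.05 -0.24 -0.45]
17 [ 0.05 -0.21 -0.46]
18 [ 0.04 -0.18 -0.48]
19 [ 0.04 -0.16 -0.49]
20 [ 0.03 -0.13 -0.49]
21 [ 0.02 -0.1  -0.5 ]
22 [ 0.02 -0.07 -0.51]
23 [ 0.01 -0.04 -0.51]
24 [ 0.   -0.01 -0.51]
```

drive_tool([
  {"linear": [0.11, -0.49, -0.1], "angular": [0, 0, 0], "hand": -1},
  {"linear": [0.11, -0.48, -0.13], "angular": [0, 0, 0], "hand": -1},
  {"linear": [0.11, -0.47, -0.16], "angular": [0, 0, 0], "hand": -1},
  {"linear": [0.11, -0.46, -0.19], "angular": [0, 0, 0], "hand": -1},
  {"linear": [0.1, -0.45, -0.22], "angular": [0, 0, 0], "hand": -1},
  {"linear": [0.1, -0.44, -0.24], "angular": [0, 0, 0], "hand": -1},
  {"linear": [0.1, -0.42, -0.27], "angular": [0, 0, 0], "hand": -1},
  {"linear": [0.09, -0.41, -0.29], "angular": [0, 0, 0], "hand": -1},
])

```text
t: 36.93
eef_pos: [0.5448, 0.2201, 0.2795]
tool_rot: [[0.974, 0.228, 0.003], [0.228, -0.974, 0.003], [0.003, -0.002, -1.0]]
contact_force: [-0.8, -1.7, 8.9]
gripper_width: 0.21
grasp_force: 68.5
```

drive_tool([
  {"linear": [0.09, -0.39, -0.32], "angular": [0, 0, 0], "hand": -1},
  {"linear": [0.09, -0.37, -0.34], "angular": [0, 0, 0], "hand": -1},
  {"linear": [0.08, -0.35, -0.36], "angular": [0, 0, 0], "hand": -1},
  {"linear": [0.08, -0.33, -0.38], "angular": [0, 0, 0], "hand": -1},
  {"linear": [0.07, -0.31, -0.4], "angular": [0, 0, 0], "hand": -1},
  {"linear": [0.07, -0.29, -0.42], "angular": [0, 0, 0], "hand": -1},
  {"linear": [0.06, -0.26, -0.44], "angular": [0, 0, 0], "hand": -1},
  {"linear": [0.05, -0.24, -0.45], "angular": [0, 0, 0], "hand": -1},
])

```text
t: 37.6
eef_pos: [0.5607, 0.1524, 0.2013]
tool_rot: [[0.975, 0.224, 0.003], [0.224, -0.975, -0.003], [0.003, 0.003, -1.0]]
contact_force: [-0.3, -7.2, 11.6]
gripper_width: 0.214
grasp_force: 76.4
```

drive_tool([
  {"linear": [0.05, -0.21, -0.46], "angular": [0, 0, 0], "hand": -1},
  {"linear": [0.04, -0.18, -0.48], "angular": [0, 0, 0], "hand": -1},
  {"linear": [0.04, -0.16, -0.49], "angular": [0, 0, 0], "hand": -1},
  {"linear": [0.03, -0.13, -0.49], "angular": [0, 0, 0], "hand": -1},
  {"linear": [0, 0, 0], "angular": [0, 0, 0], "hand": -1},
  {"linear": [0, 0, 0], "angular": [0, 0, 0], "hand": -1},
  {"linear": [0, 0, 0], "angular": [0, 0, 0], "hand": -1},
  {"linear": [0, 0, 0], "angular": [0, 0, 0], "hand": -1},
])

```text
t: 38.27
eef_pos: [0.5653, 0.1327, 0.1526]
tool_rot: [[0.975, 0.223, 0.004], [0.223, -0.975, -0.007], [0.002, 0.008, -1.0]]
contact_force: [3.3, -10.2, 5.8]
gripper_width: 0.212
grasp_force: 80.8
```

```bash
python3 - <<'E'
from h import *
s=r.state(); p=s['eef_pos']; print(p,s['contact_force'],s['wrist_torque'],s['joints'].round(1))
a=np.radians(13.06); uy=np.array([-np.sin(a),np.cos(a)]); y=(p[:2]-np.array([.553,.182]))@uy
print('own y',y,'bar z est',p[2]+.013,'radius',np.hypot(.16-y,p[2]+.013-.113))
E
```

```text
[0.5652903  0.13268807 0.15264216] [  3.27996162 -10.1904407    5.84973127] [-2.12823017 -0.56649395  0.08495764] [-35.   13.2  21.7 100.   -4.7  67.7 -89.1]
own y -0.05081368202615856 bar z est 0.16564216127328324 radius 0.21728692016076037
```

drive_tool([
  {"linear": [0.02, -0.08, -0.3], "angular": [0, 0, 0], "hand": -1},
  {"linear": [0.02, -0.06, -0.3], "angular": [0, 0, 0], "hand": -1},
  {"linear": [0.01, -0.04, -0.3], "angular": [0, 0, 0], "hand": -1},
  {"linear": [0, 0, -0.3], "angular": [0, 0, 0], "hand": -1},
  {"linear": [0, 0, -0.3], "angular": [0, 0, 0], "hand": -1},
  {"linear": [0, 0, -0.3], "angular": [0, 0, 0], "hand": -1},
  {"linear": [0, 0, 0], "angular": [0, 0, 0], "hand": -1},
  {"linear": [0, 0, 0], "angular": [0, 0, 0], "hand": -1},
])

```text
t: 38.93
eef_pos: [0.5673, 0.1243, 0.1072]
tool_rot: [[0.975, 0.221, 0.005], [0.221, -0.975, -0.012], [0.002, 0.012, -1.0]]
contact_force: [5.6, -16.9, 3.1]
gripper_width: 0.214
grasp_force: 84.8
```

drive_tool([
  {"linear": [0, 0, -0.2], "angular": [0, 0, 0], "hand": -1},
  {"linear": [0, 0, -0.1], "angular": [0, 0, 0], "hand": -1},
  {"linear": [0, 0, 0], "angular": [0, 0, 0], "hand": -1},
  {"linear": [0, 0, 0], "angular": [0, 0, 0], "hand": -1},
  {"linear": [0, 0, 0], "angular": [0, 0, 0], "hand": -1},
  {"linear": [0, 0, 0], "angular": [0, 0, 0], "hand": -1},
  {"linear": [0, 0, 0], "angular": [0, 0, 0], "hand": -1},
  {"linear": [0, 0, 0], "angular": [0, 0, 0], "hand": -1},
])

```text
t: 39.6
eef_pos: [0.5674, 0.1239, 0.1011]
tool_rot: [[0.975, 0.22, 0.005], [0.22, -0.975, -0.011], [0.002, 0.012, -1.0]]
contact_force: [1.5, -18.7, 11.6]
gripper_width: 0.214
grasp_force: 85.5
```

```bash
python3 - <<'E'
from h import *
s=r.state(); p=s['eef_pos']; print(p,s['contact_force'],s['wrist_torque'])
c=cam('scene'); cv2.imwrite('pics/l1.png',cv2.resize(c['color'][110:250,230:400],None,fx=4,fy=4,interpolation=2)[...,::-1])
W=c['W']; hsv=cv2.cvtColor(c['color'],cv2.COLOR_RGB2HSV)
q=((hsv[...,0]<7)|(hsv[...,0]>173))&(hsv[...,1]>150)&(W[...,0]>.4)&(W[...,1]>.05)&(W[...,2]>.1); print('red discs',q.sum()); cl(c,q,.1,.4,5)
E
```

```text
[0.56741188 0.12391608 0.10111649] [  1.54916261 -18.66718808  11.56254012] [-3.23977807 -0.29113801  0.11060112]
red discs 34
13 px [291. 169.] med [0.5055 0.1046 0.1361] min [0.5   0.1   0.127] max [0.509 0.116 0.141]
21 px [312. 189.] med [0.6298 0.136  0.1327] min [0.621 0.126 0.117] max [0.634 0.149 0.144]
```

View pics/l1.png

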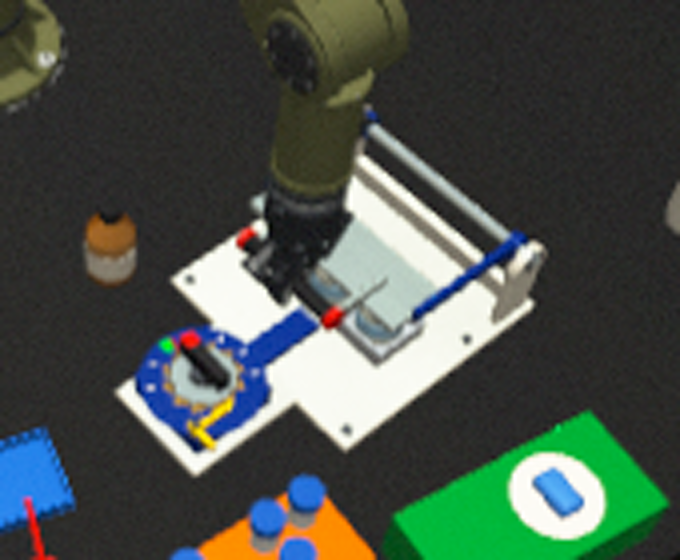

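drive_tool([
  {"linear": [0, 0, -0.15], "angular": [0, 0, 0], "hand": -1},
  {"linear": [0, 0, -0.15], "angular": [0, 0, 0], "hand": -1},
  {"linear": [0, 0, 0], "angular": [0, 0, 0], "hand": -1},
  {"linear": [0, 0, 0], "angular": [0, 0, 0], "hand": -1},
  {"linear": [0, 0, 0], "angular": [0, 0, 0], "hand": -1},
  {"linear": [0, 0, 0], "angular": [0, 0, 0], "hand": -1},
  {"linear": [0, 0, 0], "angular": [0, 0, 0], "hand": -1},
  {"linear": [0, 0, 0], "angular": [0, 0, 0], "hand": -1},
])

```text
t: 40.32
eef_pos: [0.5675, 0.1235, 0.095]
tool_rot: [[0.975, 0.221, 0.005], [0.221, -0.975, -0.012], [0.002, 0.012, -1.0]]
contact_force: [-1.6, -19.2, 18.9]
gripper_width: 0.212
grasp_force: 87.8
```

```bash
python3 - <<'E'
from h import *
s=r.state(); p=s['eef_pos']; print(p,s['contact_force'],s['wrist_torque'])
a=np.radians(13.06); R=np.array([[np.cos(a),np.sin(a)],[-np.sin(a),np.cos(a)]]); o=np.array([.553,.182])
for n in('scene','top','wrist'):
    c=cam(n); W=c['W']; hsv=cv2.cvtColor(c['color'],cv2.COLOR_RGB2HSV); own=(W[...,:2]-o)@R.T; z=W[...,2]
    q=((hsv[...,0]<7)|(hsv[...,0]>173))&(hsv[...,1]>150)&(abs(own[...,0])<.09)&(own[...,1]>-.1)&(z>.1)
    if q.sum(): print(n,'red z pct',np.percentile(z[q],[10,50,90]),q.sum())
    q=(hsv[...,1]<60)&(abs(own[...,0])<.1)&(own[...,1]>.0)&(own[...,1]<.05)&(z>.08)&(z<.2)
    if q.sum()>20:
        y=own[...,1][q]; print(n,'plate',q.sum(),np.percentile(z[q],[10,50,90]),np.polyfit(y,z[q],1), y.min(),y.max())
E
```

```text
[0.56748244 0.1235337  0.09496281] [ -1.60374133 -19.17677324  18.87067267] [-4.12166304  0.24899661  0.0941722 ]
scene red z pct [0.11890646 0.12921899 0.13428994] 31
scene plate 258 [0.11157494 0.11480962 0.11858582] [-0.15652287  0.12003826] 0.00024816270613545253 0.04999281733321918
top red z pct [0.13057362 0.13245994 0.13430974] 12
wrist red z pct [0.12525974 0.13336309 0.1356005 ] 1640
wrist plate 26206 [0.1141933  0.11498301 0.11599225] [-0.15493501  0.12040489] 1.5595230172310393e-06 0.049998922929217135
```

```bash
cat > plate.py <<'E'
from h import *
s=r.state(); p=s['eef_pos']; print(p,s['contact_force'],s['wrist_torque'])
a=np.radians(13.06); R=np.array([[np.cos(a),np.sin(a)],[-np.sin(a),np.cos(a)]]); o=np.array([.553,.182])
c=cam('wrist'); W=c['W']; hsv=cv2.cvtColor(c['color'],cv2.COLOR_RGB2HSV); own=(W[...,:2]-o)@R.T; z=W[...,2]; x,y=own[...,0],own[...,1]
for lo in np.arange(-.08,.16,.01):
    q=(x>-.02)&(x<.09)&(y>lo)&(y<lo+.01)&(z>.06)&(z<.2)
    if q.sum()>10: print(lo.round(2),q.sum(),np.percentile(z[q],[10,50,90]).round(4))
save(c,'w9.png',1.2)
E
python3 plate.py
```

```text
[0.56748332 0.12349839 0.09494668] [ -2.09949553 -18.23142912  19.72196889] [-4.12901409  0.27513494  0.10209195]
-0.08 4364 [0.1249 0.1712 0.1911]
-0.07 6671 [0.1285 0.1327 0.1856]
-0.06 6410 [0.1287 0.1325 0.1837]
-0.05 5554 [0.124  0.1678 0.1905]
-0.04 2481 [0.1231 0.15   0.1862]
-0.03 3023 [0.1246 0.1514 0.1612]
-0.02 8833 [0.1123 0.1533 0.1784]
-0.01 6982 [0.1142 0.1155 0.1851]
-0.0 5024 [0.1142 0.1151 0.1795]
0.01 4458 [0.1142 0.115  0.1172]
0.02 4111 [0.1142 0.1149 0.1157]
0.03 4269 [0.1142 0.115  0.1157]
0.04 4170 [0.1142 0.115  0.1158]
0.05 2379 [0.1142 0.1149 0.1157]
```

View pics/w9.png

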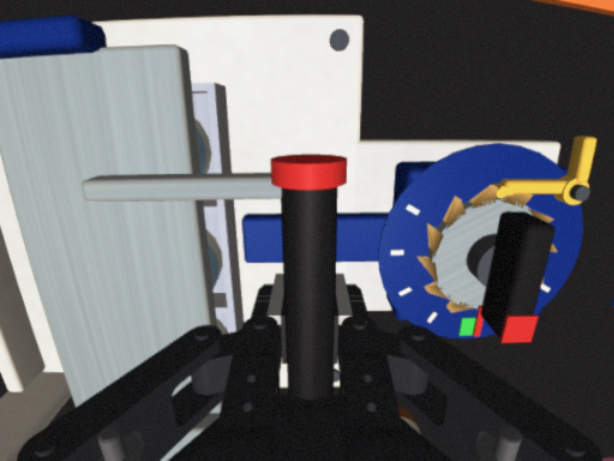

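The plate's top is flat at 0.115, so its underside is at 0.103, and the bar's top is at 0.1326. The lever is level at its stop. Now I lead it back up its arc.

drive_tool([
  {"linear": [0, 0.01, 0.3], "angular": [0, 0, 0], "hand": -1},
  {"linear": [0, 0.01, 0.51], "angular": [0, 0, 0], "hand": -1},
  {"linear": [-0.01, 0.04, 0.51], "angular": [0, 0, 0], "hand": -1},
  {"linear": [-0.02, 0.07, 0.51], "angular": [0, 0, 0], "hand": -1},
  {"linear": [-0.02, 0.1, 0.5], "angular": [0, 0, 0], "hand": -1},
  {"linear": [-0.03, 0.13, 0.49], "angular": [0, 0, 0], "hand": -1},
  {"linear": [-0.04, 0.16, 0.49], "angular": [0, 0, 0], "hand": -1},
  {"linear": [-0.04, 0.18, 0.48], "angular": [0, 0, 0], "hand": -1},
])

```text
t: 41.18
eef_pos: [0.5622, 0.1454, 0.1872]
tool_rot: [[0.975, 0.223, 0.003], [0.223, -0.975, -0.009], [0.001, 0.009, -1.0]]
contact_force: [3.1, -8.1, 4.1]
gripper_width: 0.21
grasp_force: 77.8
```

```bash
cat > lv.py <<'E'
from h import *
s=r.state(); p=s['eef_pos']; print(p,s['contact_force'],s['wrist_torque'],s['gripper_width'])
a=np.radians(13.06); R=np.array([[np.cos(a),np.sin(a)],[-np.sin(a),np.cos(a)]]); o=np.array([.553,.182]); print('own',R@(p[:2]-o))
for n in('wrist','scene'):
    c=cam(n); W=c['W']; hsv=cv2.cvtColor(c['color'],cv2.COLOR_RGB2HSV); own=(W[...,:2]-o)@R.T; z=W[...,2]
    q=((hsv[...,0]<7)|(hsv[...,0]>173))&(hsv[...,1]>150)&(abs(own[...,0])<.09)&(own[...,1]>-.1)&(own[...,1]<.2)&(z>.1)&(z<.36)
    if q.sum()>5: print(n,'red: y',own[...,1][q].mean().round(4),'ztop',np.percentile(z[q],90).round(4),q.sum())
E
python3 lv.py
```

```text
[0.56223836 0.14536064 0.18720182] [ 3.10794402 -8.08892386  4.05860655] [-2.11209394 -0.64533998  0.0769114 ] 0.2095852638395067
own [ 0.00071995 -0.03777924]
wrist red: y -0.0376 ztop 0.2239 1548
scene red: y -0.0399 ztop 0.226 34
```

drive_tool([
  {"linear": [-0.05, 0.24, 0.45], "angular": [0, 0, 0], "hand": -1},
  {"linear": [-0.06, 0.26, 0.44], "angular": [0, 0, 0], "hand": -1},
  {"linear": [-0.07, 0.29, 0.42], "angular": [0, 0, 0], "hand": -1},
  {"linear": [-0.07, 0.31, 0.4], "angular": [0, 0, 0], "hand": -1},
  {"linear": [-0.08, 0.33, 0.38], "angular": [0, 0, 0], "hand": -1},
  {"linear": [-0.08, 0.35, 0.36], "angular": [0, 0, 0], "hand": -1},
  {"linear": [-0.09, 0.37, 0.34], "angular": [0, 0, 0], "hand": -1},
  {"linear": [-0.09, 0.39, 0.32], "angular": [0, 0, 0], "hand": -1},
])

```text
t: 41.95
eef_pos: [0.5482, 0.2056, 0.2674]
tool_rot: [[0.976, 0.219, 0.004], [0.219, -0.976, -0.012], [0.001, 0.013, -1.0]]
contact_force: [-1.4, -17.2, 13.8]
gripper_width: 0.213
grasp_force: 71.6
```

drive_tool([
  {"linear": [-0.09, 0.41, 0.29], "angular": [0, 0, 0], "hand": -1},
  {"linear": [-0.1, 0.42, 0.27], "angular": [0, 0, 0], "hand": -1},
  {"linear": [-0.1, 0.44, 0.24], "angular": [0, 0, 0], "hand": -1},
  {"linear": [-0.1, 0.45, 0.22], "angular": [0, 0, 0], "hand": -1},
  {"linear": [-0.11, 0.46, 0.19], "angular": [0, 0, 0], "hand": -1},
  {"linear": [-0.11, 0.47, 0.16], "angular": [0, 0, 0], "hand": -1},
  {"linear": [-0.05, 0.23, 0.06], "angular": [0, 0, 0], "hand": -1},
  {"linear": [0, 0, 0], "angular": [0, 0, 0], "hand": -1},
])

```text
t: 42.62
eef_pos: [0.5294, 0.2875, 0.3051]
tool_rot: [[0.974, 0.228, 0.004], [0.228, -0.974, 0.001], [0.004, -0.0, -1.0]]
contact_force: [-5.6, -4.8, 19.3]
gripper_width: 0.207
grasp_force: 77.3
```

```bash
python3 lv.py
```

```text
[0.52935456 0.28753033 0.3051483 ] [-5.63933019 -4.84337439 19.31901064] [-1.18105652  1.08652303  0.13356734] 0.2068758991339322
own [0.000813   0.10814387]
wrist red: y 0.1091 ztop 0.3406 1487
scene red: y 0.1055 ztop 0.3398 46
```

drive_tool([
  {"linear": [-0.05, 0.2, 0.1], "angular": [0, 0, 0], "hand": -1},
  {"linear": [-0.05, 0.2, 0.1], "angular": [0, 0, 0], "hand": -1},
  {"linear": [-0.05, 0.2, 0.1], "angular": [0, 0, 0], "hand": -1},
  {"linear": [-0.04, 0.18, 0.05], "angular": [0, 0, 0], "hand": -1},
  {"linear": [0, 0, 0], "angular": [0, 0, 0], "hand": -1},
  {"linear": [0, 0, 0], "angular": [0, 0, 0], "hand": -1},
  {"linear": [0, 0, 0], "angular": [0, 0, 0], "hand": -1},
  {"linear": [0, 0, 0], "angular": [0, 0, 0], "hand": -1},
])

```text
t: 43.38
eef_pos: [0.5249, 0.3067, 0.3097]
tool_rot: [[0.974, 0.227, 0.002], [0.227, -0.974, -0.001], [0.002, 0.001, -1.0]]
contact_force: [-0.1, -1.6, 6.7]
gripper_width: 0.209
grasp_force: 74.8
```

```bash
python3 lv.py
```

```text
[0.5248893  0.30668371 0.3097165 ] [-0.08437305 -1.6320004   6.67281778] [-0.95062303 -0.2084516  -0.06998333] 0.20863583075118003
own [0.00079135 0.12781085]
wrist red: y 0.1289 ztop 0.3445 1477
scene red: y 0.1254 ztop 0.3439 45
```

drive_tool([
  {"linear": [-0.02, 0.12, 0], "angular": [0, 0, 0], "hand": -1},
  {"linear": [0, 0, 0], "angular": [0, 0, 0], "hand": 0.3},
  {"linear": [0, 0, 0], "angular": [0, 0, 0], "hand": 0.3},
  {"linear": [0, 0, 0], "angular": [0, 0, 0], "hand": 0.3},
  {"linear": [0, 0, 0], "angular": [0, 0, 0], "hand": 0.3},
  {"linear": [0, 0, 0.6], "angular": [0, 0, 0], "hand": 0.3},
  {"linear": [0, 0, 1], "angular": [0, 0, 0], "hand": 0.3},
  {"linear": [0, 0, 1], "angular": [0, 0, 0], "hand": 0.3},
], squeeze=40)

```text
t: 44.15
eef_pos: [0.523, 0.3102, 0.3731]
tool_rot: [[0.974, 0.228, -0.003], [0.228, -0.974, -0.002], [-0.003, 0.001, -1.0]]
contact_force: [0.0, 0.5, -0.1]
gripper_width: 0.652
grasp_force: 0.0
```

drive_tool([
  {"linear": [0, 0, 1], "angular": [0, 0, 0], "hand": 1},
  {"linear": [0, 0, 1], "angular": [0, 0, 0], "hand": 1},
  {"linear": [0, 0, 1], "angular": [0, 0, 0], "hand": 1},
  {"linear": [0, -1, 0], "angular": [0, 0, 0], "hand": 1},
  {"linear": [0, -1, 0], "angular": [0, 0, 0], "hand": 1},
  {"linear": [0, -1, 0], "angular": [0, 0, 0], "hand": 1},
  {"linear": [0, -1, 0], "angular": [0, 0, 0], "hand": 1},
  {"linear": [0, -1, 0], "angular": [0, 0, 0], "hand": 1},
])

```text
t: 44.82
eef_pos: [0.5235, 0.1843, 0.4484]
tool_rot: [[0.974, 0.228, -0.001], [0.228, -0.974, -0.0], [-0.001, 0.0, -1.0]]
contact_force: [0.3, -0.3, 0.8]
gripper_width: 0.999
grasp_force: 0.0
```

```bash
python3 lv.py; python3 -c "
from look import *
for n in('scene','wrist'): caps(n,.103)"
```

```text
[0.52346008 0.18429127 0.44836274] [ 0.34750227 -0.3233812   0.75151264] [ 0.01059892 -0.00615944 -0.00161097] 0.9988481318210541
own [-0.02825808  0.00890718]
wrist red: y 0.1287 ztop 0.3449 555
scene red: y 0.1294 ztop 0.3424 43
scene 82 px [304. 164.] ray-circ [0.4851 0.1829] r 0.0246 depth [0.4863 0.1831 0.1046]
scene 53 px [258. 169.] ray-circ [ 0.4193 -0.0027] r 0.0201 depth [0.4043 0.0063 0.0818]
scene 80 px [314. 174.] ray-circ [0.5475 0.1947] r 0.0241 depth [0.5457 0.1983 0.1043]
scene 89 px [326. 184.] ray-circ [0.6131 0.2136] r 0.0233 depth [0.6156 0.2164 0.1038]
wrist 69 px [367.  32.] ray-circ [0.7337 0.0501] r 0.0188 depth [0.7481 0.0421 0.0597]
wrist 586 px [249.  87.] ray-circ [0.6094 0.2168] r 0.0223 depth [0.6099 0.2157 0.1036]
wrist 519 px [250. 128.] ray-circ [0.5448 0.2003] r 0.0225 depth [0.545  0.2008 0.1038]
wrist 474 px [251. 163.] ray-circ [0.4835 0.1867] r 0.0227 depth [0.484  0.1867 0.1034]
wrist 117 px [330. 217.] ray-circ [0.4108 0.0171] r 0.0183 depth [0.4036 0.009  0.0859]
```

```bash
cat > tray.py <<'E'
from h import *
import sys
for n in sys.argv[1:]:
    c=cam(n); hsv=cv2.cvtColor(c['color'],cv2.COLOR_RGB2HSV); H,S,V=[hsv[...,i].astype(int) for i in range(3)]; W=c['W']
    m=(H>98)&(H<114)&(S>130)&(V>70)&(W[...,2]<.035)&(W[...,0]<.72)&(W[...,0]>.45)&(W[...,1]<-.1)&(W[...,1]>-.42)
    k=cv2.connectedComponentsWithStats(m.astype(np.uint8)); i=1+np.argmax(k[2][1:,4]); m=k[1]==i
    for z in(0,.018): print(n,m.sum(),z,cv2.minAreaRect(plane(c,z)[m][:,:2].astype(np.float32)))
    C=-cv2.Rodrigues(c['rvec'].astype(float))[0].T@c['tvec'].reshape(3); print('cam',C)
E
python3 tray.py top scene; python3 lv.py | head -2
```

```text
top 1684 0 ((0.5931168794631958, -0.2571248412132263), (0.21974444389343262, 0.09828068315982819), 85.32231140136719)
top 1684 0.018 ((0.5907350182533264, -0.254366010427475), (0.2167387455701828, 0.09693638235330582), 85.32232666015625)
cam [ 0.41898738 -0.0554306   1.31596982]
scene 1207 0 ((0.5864168405532837, -0.25473159551620483), (0.21613222360610962, 0.10391921550035477), 85.30990600585938)
scene 1207 0.018 ((0.5957971811294556, -0.2566579580307007), (0.2130698710680008, 0.1024467721581459), 85.30992126464844)
cam [ 1.24845441 -0.39069004  1.27038766]
[0.52333716 0.18671871 0.44836376] [-0.51204628  0.02036247  0.21983651] [ 0.00884979 -0.02309013  0.0373258 ] 0.9990984333133117
own [-0.02782929  0.01129961]
```

The cap tops are now at 0.1036, against 0.110 before, so all caps are home, and the lever is back at rest. The tray centre is about (0.591,-0.2556), yaw -4.7 degrees. Next I unload the jar in pocket 3.

drive_tool([
  {"linear": [0.44, 0.15, -1], "angular": [0, 0, 0], "hand": 1},
  {"linear": [0.44, 0.15, -1], "angular": [0, 0, 0], "hand": 1},
  {"linear": [0.44, 0.15, -1], "angular": [0, 0, 0], "hand": 1},
  {"linear": [0.44, 0.15, -1], "angular": [0, 0, 0], "hand": 1},
  {"linear": [0.44, 0.15, -1], "angular": [0, 0, 0], "hand": 1},
  {"linear": [0.44, 0.15, -1], "angular": [0, 0, 0], "hand": 1},
  {"linear": [0.44, 0.15, -1], "angular": [0, 0, 0], "hand": 1},
  {"linear": [0.43, 0.15, -1], "angular": [0, 0, 0], "hand": 1},
])

```text
t: 45.88
eef_pos: [0.6115, 0.2168, 0.247]
tool_rot: [[0.973, 0.23, -0.001], [0.23, -0.973, -0.0], [-0.001, -0.0, -1.0]]
contact_force: [-0.2, 0.1, -0.2]
gripper_width: 0.996
grasp_force: 0.0
```

drive_tool([
  {"linear": [0, 0, -1], "angular": [0, 0, 0], "hand": 1},
  {"linear": [0, 0, -1], "angular": [0, 0, 0], "hand": 1},
  {"linear": [0, 0, -1], "angular": [0, 0, 0], "hand": 1},
  {"linear": [0, 0, -1], "angular": [0, 0, 0], "hand": 1},
  {"linear": [0, 0, -0.5], "angular": [0, 0, 0], "hand": 1},
  {"linear": [0, 0, 0], "angular": [0, 0, 0], "hand": 1},
  {"linear": [0, 0, 0], "angular": [0, 0, 0], "hand": 1},
  {"linear": [0, 0, 0], "angular": [0, 0, 0], "hand": 1},
])

```text
t: 46.55
eef_pos: [0.6124, 0.216, 0.1381]
tool_rot: [[0.974, 0.228, 0.002], [0.228, -0.974, 0.001], [0.003, -0.0, -1.0]]
contact_force: [-0.4, -0.3, 0.3]
gripper_width: 1.001
grasp_force: 0.0
```

drive_tool([
  {"linear": [-0.04, 0.02, -0.6], "angular": [0, 0, 0], "hand": 1},
  {"linear": [0, 0, -0.7], "angular": [0, 0, 0], "hand": 1},
  {"linear": [0, 0, -0.7], "angular": [0, 0, 0], "hand": 1},
  {"linear": [0, 0, -0.6], "angular": [0, 0, 0], "hand": 1},
  {"linear": [0, 0, -0.3], "angular": [0, 0, 0], "hand": 1},
  {"linear": [0, 0, -0.2], "angular": [0, 0, 0], "hand": 1},
  {"linear": [0, 0, 0], "angular": [0, 0, 0], "hand": 1},
  {"linear": [0, 0, 0], "angular": [0, 0, 0], "hand": 1},
])

```text
t: 47.22
eef_pos: [0.6112, 0.2161, 0.0601]
tool_rot: [[0.974, 0.228, 0.002], [0.228, -0.974, 0.001], [0.002, -0.0, -1.0]]
contact_force: [0.5, 0.2, -0.2]
gripper_width: 0.999
grasp_force: 0.0
```

drive_tool([
  {"linear": [0, 0, 0], "angular": [0, 0, 0], "hand": -1},
  {"linear": [0, 0, 0], "angular": [0, 0, 0], "hand": -1},
  {"linear": [0, 0, 0], "angular": [0, 0, 0], "hand": -1},
  {"linear": [0, 0, 0], "angular": [0, 0, 0], "hand": -1},
  {"linear": [0, 0, 0], "angular": [0, 0, 0], "hand": -1},
  {"linear": [0, 0, 0], "angular": [0, 0, 0], "hand": -1},
  {"linear": [0, 0, 0], "angular": [0, 0, 0], "hand": -1},
  {"linear": [0, 0, 0], "angular": [0, 0, 0], "hand": -1},
])

```text
t: 47.88
eef_pos: [0.611, 0.2162, 0.06]
tool_rot: [[0.974, 0.228, 0.001], [0.228, -0.974, 0.001], [0.002, -0.0, -1.0]]
contact_force: [-2.0, 0.2, 6.2]
gripper_width: 0.597
grasp_force: 42.0
```

drive_tool([
  {"linear": [0, 0, 0.3], "angular": [0, 0, 0], "hand": -1},
  {"linear": [0, 0, 0.6], "angular": [0, 0, 0], "hand": -1},
  {"linear": [0, 0, 0.8], "angular": [0, 0, 0], "hand": -1},
  {"linear": [0, 0, 0.8], "angular": [0, 0, 0], "hand": -1},
  {"linear": [0, 0, 0.8], "angular": [0, 0, 0], "hand": -1},
  {"linear": [0, 0, 0.8], "angular": [0, 0, 0], "hand": -1},
  {"linear": [0, 0, 0.8], "angular": [0, 0, 0], "hand": -1},
  {"linear": [0, 0, 0], "angular": [0, 0, 0], "hand": -1},
])

```text
t: 48.55
eef_pos: [0.6124, 0.2163, 0.1857]
tool_rot: [[0.974, 0.228, 0.006], [0.228, -0.974, 0.003], [0.007, -0.001, -1.0]]
contact_force: [0.9, 0.0, -0.5]
gripper_width: 0.595
grasp_force: 42.1
```

drive_tool([
  {"linear": [-0.044, -0.891, 0], "angular": [0, 0, 0.4375], "hand": -1},
  {"linear": [-0.044, -0.891, 0], "angular": [0, 0, 0.4375], "hand": -1},
  {"linear": [-0.044, -0.891, 0], "angular": [0, 0, 0.4375], "hand": -1},
  {"linear": [-0.044, -0.891, 0], "angular": [0, 0, 0.4375], "hand": -1},
  {"linear": [-0.044, -0.891, 0], "angular": [0, 0, 0.4375], "hand": -1},
  {"linear": [-0.044, -0.891, 0], "angular": [0, 0, 0.4375], "hand": -1},
  {"linear": [-0.044, -0.891, 0], "angular": [0, 0, 0.4375], "hand": -1},
  {"linear": [-0.044, -0.891, 0], "angular": [0, 0, 0.4375], "hand": -1},
])

```text
t: 49.22
eef_pos: [0.6004, 0.0364, 0.1795]
tool_rot: [[0.795, 0.607, -0.002], [0.607, -0.795, -0.001], [-0.002, -0.001, -1.0]]
contact_force: [0.1, -0.1, -2.4]
gripper_width: 0.596
grasp_force: 42.1
```

drive_tool([
  {"linear": [-0.044, -0.891, 0], "angular": [0, 0, 0.4375], "hand": -1},
  {"linear": [-0.044, -0.891, 0], "angular": [0, 0, 0.4375], "hand": -1},
  {"linear": [-0.044, -0.891, 0], "angular": [0, 0, 0.4375], "hand": -1},
  {"linear": [-0.044, -0.891, 0], "angular": [0, 0, 0.4375], "hand": -1},
  {"linear": [-0.044, -0.891, 0], "angular": [0, 0, 0.4375], "hand": -1},
  {"linear": [-0.044, -0.891, 0], "angular": [0, 0, 0.4375], "hand": -1},
  {"linear": [-0.044, -0.891, 0], "angular": [0, 0, 0.4375], "hand": -1},
  {"linear": [-0.044, -0.891, 0], "angular": [0, 0, 0.4375], "hand": -1},
])

```text
t: 49.88
eef_pos: [0.5916, -0.1415, 0.1795]
tool_rot: [[0.478, 0.878, -0.003], [0.878, -0.478, 0.0], [-0.001, -0.002, -1.0]]
contact_force: [0.1, -0.1, -2.2]
gripper_width: 0.592
grasp_force: 42.0
```

drive_tool([
  {"linear": [-0.044, -0.891, 0], "angular": [0, 0, 0.4375], "hand": -1},
  {"linear": [-0.044, -0.891, 0], "angular": [0, 0, 0.4375], "hand": -1},
  {"linear": [-0.044, -0.891, 0], "angular": [0, 0, 0.4375], "hand": -1},
  {"linear": [-0.044, -0.891, 0], "angular": [0, 0, 0.4375], "hand": -1},
  {"linear": [-0.044, -0.891, 0], "angular": [0, 0, 0.4375], "hand": -1},
  {"linear": [-0.044, -0.891, 0], "angular": [0, 0, 0.4375], "hand": -1},
  {"linear": [-0.044, -0.891, 0], "angular": [0, 0, 0.4375], "hand": -1},
  {"linear": [-0.044, -0.891, 0], "angular": [0, 0, 0.4375], "hand": -1},
])

```text
t: 50.55
eef_pos: [0.583, -0.3194, 0.1793]
tool_rot: [[0.078, 0.997, -0.002], [0.997, -0.078, 0.001], [0.001, -0.003, -1.0]]
contact_force: [0.4, -0.0, -1.8]
gripper_width: 0.594
grasp_force: 42.0
```

```bash
python3 tray.py wrist; python3 - <<'E'
from h import *
s=r.state(); print(s['eef_pos'],np.degrees(np.arctan2(s['tool_rot'][1,1],s['tool_rot'][0,1])),s['joints'].round(1))
a=[cam('wrist')['color'],cam('scene')['color']]
a[1]=cv2.resize(a[1][110:290,150:390],(512,384))
cv2.imwrite('pics/t1.png',cv2.resize(np.hstack(a),(800,300))[...,::-1])
E
```

```text
wrist 17199 0 ((0.5918960571289062, -0.2571224570274353), (0.22117069363594055, 0.096441850066185), 85.30838775634766)
wrist 17199 0.018 ((0.5917906761169434, -0.2560400068759918), (0.20882943272590637, 0.09106045961380005), 85.30840301513672)
cam [ 0.59000569 -0.23772309  0.3225827 ]
[ 0.58091727 -0.32609275  0.1794087 ] -4.708627685487998 [ 7.7 23.  25.3 85.4 -9.7 73.9 29.2]
```

View pics/t1.png

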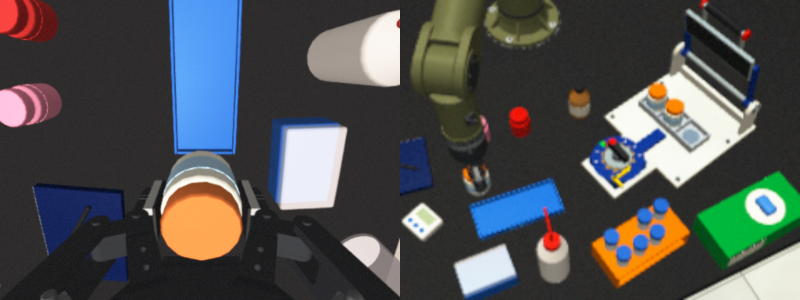

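Tray size comes out 0.209 x 0.091 at rim height, centre (0.5918,-0.256). The jar is held upright and the other two are still in their pockets. I lower it into the tray's -y slot.

drive_tool([
  {"linear": [0.23, 0.29, 0], "angular": [0, 0, 0], "hand": -1},
  {"linear": [0, 0, -0.8], "angular": [0, 0, 0], "hand": -1},
  {"linear": [0, 0, -0.9], "angular": [0, 0, 0], "hand": -1},
  {"linear": [0, 0, -0.9], "angular": [0, 0, 0], "hand": -1},
  {"linear": [0, 0, -0.9], "angular": [0, 0, 0], "hand": -1},
  {"linear": [0, 0, -0.7], "angular": [0, 0, 0], "hand": -1},
  {"linear": [0, 0, -0.4], "angular": [0, 0, 0], "hand": -1},
  {"linear": [0, 0, 0], "angular": [0, 0, 0], "hand": -1},
])

```text
t: 51.37
eef_pos: [0.5888, -0.3081, 0.063]
tool_rot: [[0.079, 0.997, -0.005], [0.997, -0.079, 0.003], [0.003, -0.005, -1.0]]
contact_force: [0.1, 0.5, -1.8]
gripper_width: 0.601
grasp_force: 42.2
```

drive_tool([
  {"linear": [0, 0, 0], "angular": [0, 0, 0], "hand": -1},
  {"linear": [0, 0, -0.3], "angular": [0, 0, 0], "hand": -1},
  {"linear": [0, 0, -0.3], "angular": [0, 0, 0], "hand": -1},
  {"linear": [0, 0, -0.2], "angular": [0, 0, 0], "hand": -1},
  {"linear": [0, 0, 0], "angular": [0, 0, 0], "hand": -1},
  {"linear": [0, 0, 0], "angular": [0, 0, 0], "hand": -1},
  {"linear": [0, 0, 0], "angular": [0, 0, 0], "hand": -1},
  {"linear": [0, 0, 0], "angular": [0, 0, 0], "hand": -1},
])

```text
t: 52.03
eef_pos: [0.59, -0.3118, 0.0468]
tool_rot: [[0.081, 0.997, 0.001], [0.997, -0.081, -0.0], [-0.0, 0.001, -1.0]]
contact_force: [-0.1, -0.4, -1.6]
gripper_width: 0.592
grasp_force: 42.2
```

drive_tool([
  {"linear": [-0.14, -0.28, 0], "angular": [0, 0, 0], "hand": -1},
  {"linear": [0, 0, 0], "angular": [0, 0, 0], "hand": -1},
  {"linear": [0, 0, -0.3], "angular": [0, 0, 0], "hand": -1},
  {"linear": [0, 0, -0.3], "angular": [0, 0, 0], "hand": -1},
  {"linear": [0, 0, -0.2], "angular": [0, 0, 0], "hand": -1},
  {"linear": [0, 0, 0], "angular": [0, 0, 0], "hand": -1},
  {"linear": [0, 0, 0], "angular": [0, 0, 0], "hand": -1},
  {"linear": [0, 0, 0], "angular": [0, 0, 0], "hand": -1},
])

```text
t: 52.7
eef_pos: [0.5862, -0.3183, 0.0261]
tool_rot: [[0.081, 0.997, -0.0], [0.997, -0.081, 0.0], [0.0, -0.0, -1.0]]
contact_force: [0.1, -0.9, -1.5]
gripper_width: 0.595
grasp_force: 42.2
```

drive_tool([
  {"linear": [0, 0, -0.07], "angular": [0, 0, 0], "hand": -1},
  {"linear": [0, 0, 0], "angular": [0, 0, 0], "hand": -1},
  {"linear": [0, 0, 0], "angular": [0, 0, 0], "hand": -1},
  {"linear": [0, 0, 0], "angular": [0, 0, 0], "hand": 1},
  {"linear": [0, 0, 0], "angular": [0, 0, 0], "hand": 1},
  {"linear": [0, 0, 0], "angular": [0, 0, 0], "hand": 1},
  {"linear": [0, 0, 0], "angular": [0, 0, 0], "hand": 1},
  {"linear": [0, 0, 0.3], "angular": [0, 0, 0], "hand": 1},
])

```text
t: 53.37
eef_pos: [0.5853, -0.318, 0.031]
tool_rot: [[0.081, 0.997, -0.002], [0.997, -0.081, 0.001], [0.001, -0.002, -1.0]]
contact_force: [0.0, -0.6, -0.7]
gripper_width: 1.0
grasp_force: 0.0
```

drive_tool([
  {"linear": [0, 0, 0.8], "angular": [0, 0, 0], "hand": 1},
  {"linear": [0, 0, 0.9], "angular": [0, 0, 0], "hand": 1},
  {"linear": [0, 0, 0.9], "angular": [0, 0, 0], "hand": 1},
  {"linear": [0, 0, 0.9], "angular": [0, 0, 0], "hand": 1},
  {"linear": [0, 0, 0.9], "angular": [0, 0, 0], "hand": 1},
  {"linear": [0, 0, 0.9], "angular": [0, 0, 0], "hand": 1},
  {"linear": [0, 0, 0.5], "angular": [0, 0, 0], "hand": 1},
  {"linear": [0, 0, 0], "angular": [0, 0, 0], "hand": 1},
])

```text
t: 54.03
eef_pos: [0.5879, -0.3197, 0.1814]
tool_rot: [[0.081, 0.997, 0.006], [0.997, -0.081, -0.003], [-0.002, 0.006, -1.0]]
contact_force: [0.3, -0.2, 0.6]
gripper_width: 0.998
grasp_force: 0.0
```

drive_tool([
  {"linear": [-0.063, 0.866, 0], "angular": [0, 0, -0.4375], "hand": 1},
  {"linear": [-0.063, 0.866, 0], "angular": [0, 0, -0.4375], "hand": 1},
  {"linear": [-0.063, 0.866, 0], "angular": [0, 0, -0.4375], "hand": 1},
  {"linear": [-0.063, 0.866, 0], "angular": [0, 0, -0.4375], "hand": 1},
  {"linear": [-0.063, 0.866, 0], "angular": [0, 0, -0.4375], "hand": 1},
  {"linear": [-0.063, 0.866, 0], "angular": [0, 0, -0.4375], "hand": 1},
  {"linear": [-0.063, 0.866, 0], "angular": [0, 0, -0.4375], "hand": 1},
  {"linear": [-0.063, 0.866, 0], "angular": [0, 0, -0.4375], "hand": 1},
])

```text
t: 54.7
eef_pos: [0.5726, -0.144, 0.1755]
tool_rot: [[0.482, 0.876, -0.002], [0.876, -0.482, 0.0], [-0.001, -0.002, -1.0]]
contact_force: [-0.2, 0.4, 0.2]
gripper_width: 1.002
grasp_force: 0.0
```

drive_tool([
  {"linear": [-0.063, 0.866, 0], "angular": [0, 0, -0.4375], "hand": 1},
  {"linear": [-0.063, 0.866, 0], "angular": [0, 0, -0.4375], "hand": 1},
  {"linear": [-0.063, 0.866, 0], "angular": [0, 0, -0.4375], "hand": 1},
  {"linear": [-0.063, 0.866, 0], "angular": [0, 0, -0.4375], "hand": 1},
  {"linear": [-0.063, 0.866, 0], "angular": [0, 0, -0.4375], "hand": 1},
  {"linear": [-0.063, 0.866, 0], "angular": [0, 0, -0.4375], "hand": 1},
  {"linear": [-0.063, 0.866, 0], "angular": [0, 0, -0.4375], "hand": 1},
  {"linear": [-0.063, 0.866, 0], "angular": [0, 0, -0.4375], "hand": 1},
])

```text
t: 55.37
eef_pos: [0.56, 0.0289, 0.1756]
tool_rot: [[0.798, 0.603, -0.002], [0.603, -0.798, -0.0], [-0.002, -0.001, -1.0]]
contact_force: [0.5, 0.8, 0.7]
gripper_width: 1.0
grasp_force: 0.0
```

drive_tool([
  {"linear": [-0.063, 0.866, 0], "angular": [0, 0, -0.4375], "hand": 1},
  {"linear": [-0.063, 0.866, 0], "angular": [0, 0, -0.4375], "hand": 1},
  {"linear": [-0.063, 0.866, 0], "angular": [0, 0, -0.4375], "hand": 1},
  {"linear": [-0.063, 0.866, 0], "angular": [0, 0, -0.4375], "hand": 1},
  {"linear": [-0.063, 0.866, 0], "angular": [0, 0, -0.4375], "hand": 1},
  {"linear": [-0.063, 0.866, 0], "angular": [0, 0, -0.4375], "hand": 1},
  {"linear": [-0.063, 0.866, 0], "angular": [0, 0, -0.4375], "hand": 1},
  {"linear": [-0.063, 0.866, 0], "angular": [0, 0, -0.4375], "hand": 1},
])

```text
t: 56.03
eef_pos: [0.5474, 0.2019, 0.1755]
tool_rot: [[0.974, 0.225, -0.002], [0.225, -0.974, -0.001], [-0.002, 0.001, -1.0]]
contact_force: [-0.0, 0.8, -0.5]
gripper_width: 1.0
grasp_force: 0.0
```

drive_tool([
  {"linear": [0, 0, -0.3], "angular": [0, 0, 0], "hand": 1},
  {"linear": [0, 0, -0.3], "angular": [0, 0, 0], "hand": 1},
  {"linear": [0, 0, 0], "angular": [0, 0, 0], "hand": 1},
  {"linear": [0, 0, 0], "angular": [0, 0, 0], "hand": 1},
  {"linear": [0, 0, 0], "angular": [0, 0, 0], "hand": 1},
  {"linear": [0, 0, 0], "angular": [0, 0, 0], "hand": 1},
  {"linear": [0, 0, 0], "angular": [0, 0, 0], "hand": 1},
  {"linear": [0, 0, 0], "angular": [0, 0, 0], "hand": 1},
])

```text
t: 56.7
eef_pos: [0.5487, 0.2007, 0.1625]
tool_rot: [[0.974, 0.227, 0.001], [0.227, -0.974, 0.0], [0.001, -0.0, -1.0]]
contact_force: [0.5, -0.0, -0.6]
gripper_width: 1.0
grasp_force: 0.0
```

```bash
python3 - <<'E'
from look import *
s=r.state(); print(s['eef_pos'],np.degrees(np.arctan2(s['tool_rot'][1,1],s['tool_rot'][0,1])))
caps('scene',.067); caps('top',.067); print('.103'); caps('wrist',.103); caps('scene',.103)
E
```

```text
[0.54872412 0.20069117 0.16246988] -76.86969479535945
scene 59 px [303. 165.] ray-circ [0.4605 0.1971] r 0.0245 depth [0.4843 0.1773 0.1042]
scene 49 px [258. 170.] ray-circ [0.3962 0.008 ] r 0.0193 depth [0.4049 0.01   0.0809]
scene 82 px [314. 174.] ray-circ [0.5248 0.2137] r 0.0256 depth [0.5513 0.1989 0.1049]
.103
wrist 107 px [502.   2.] ray-circ [0.7248 0.0755] r 0.0085 depth [0.7466 0.0427 0.0597]
wrist 2391 px [257. 207.] ray-circ [0.5447 0.2012] r 0.0227 depth [0.5452 0.2012 0.1032]
wrist 1787 px [257. 276.] ray-circ [0.4825 0.1871] r 0.0227 depth [0.4833 0.1862 0.1034]
scene 60 px [303. 165.] ray-circ [0.4856 0.1778] r 0.0255 depth [0.4886 0.1782 0.1038]
scene 52 px [258. 170.] ray-circ [ 4.227e-01 -4.000e-04] r 0.0185 depth [0.4059 0.0078 0.0818]
scene 81 px [314. 174.] ray-circ [0.5461 0.1984] r 0.0247 depth [0.5461 0.1973 0.1038]
scene 43 px [204. 235.] ray-circ [ 0.6087 -0.3209] r 0.0249 depth [ 0.5951 -0.3101  0.0673]
```

drive_tool([
  {"linear": [-0.1, 0.02, -0.5], "angular": [0, 0, 0], "hand": 1},
  {"linear": [0, 0, -0.7], "angular": [0, 0, 0], "hand": 1},
  {"linear": [0, 0, -0.7], "angular": [0, 0, 0], "hand": 1},
  {"linear": [0, 0, -0.7], "angular": [0, 0, 0], "hand": 1},
  {"linear": [0, 0, -0.7], "angular": [0, 0, 0], "hand": 1},
  {"linear": [0, 0, -0.5], "angular": [0, 0, 0], "hand": 1},
  {"linear": [0, 0, -0.3], "angular": [0, 0, 0], "hand": 1},
  {"linear": [0, 0, 0], "angular": [0, 0, 0], "hand": 1},
])

```text
t: 57.57
eef_pos: [0.5444, 0.2011, 0.0574]
tool_rot: [[0.974, 0.228, -0.003], [0.228, -0.974, -0.002], [-0.004, 0.001, -1.0]]
contact_force: [-0.4, 0.7, -0.1]
gripper_width: 1.004
grasp_force: 0.0
```

drive_tool([
  {"linear": [0, 0, 0], "angular": [0, 0, 0], "hand": 1},
  {"linear": [0, 0, 0], "angular": [0, 0, 0], "hand": 1},
  {"linear": [0, 0, 0], "angular": [0, 0, 0], "hand": -1},
  {"linear": [0, 0, 0], "angular": [0, 0, 0], "hand": -1},
  {"linear": [0, 0, 0], "angular": [0, 0, 0], "hand": -1},
  {"linear": [0, 0, 0], "angular": [0, 0, 0], "hand": -1},
  {"linear": [0, 0, 0], "angular": [0, 0, 0], "hand": -1},
  {"linear": [0, 0, 0], "angular": [0, 0, 0], "hand": -1},
])

```text
t: 58.23
eef_pos: [0.5466, 0.2018, 0.0606]
tool_rot: [[0.974, 0.228, 0.001], [0.228, -0.974, 0.001], [0.001, -0.0, -1.0]]
contact_force: [-0.4, -0.8, 5.9]
gripper_width: 0.596
grasp_force: 41.9
```

drive_tool([
  {"linear": [0, 0, 0], "angular": [0, 0, 0], "hand": -1},
  {"linear": [0, 0, 0.3], "angular": [0, 0, 0], "hand": -1},
  {"linear": [0, 0, 0.8], "angular": [0, 0, 0], "hand": -1},
  {"linear": [0, 0, 0.8], "angular": [0, 0, 0], "hand": -1},
  {"linear": [0, 0, 0.8], "angular": [0, 0, 0], "hand": -1},
  {"linear": [0, 0, 0.8], "angular": [0, 0, 0], "hand": -1},
  {"linear": [0, 0, 0.8], "angular": [0, 0, 0], "hand": -1},
  {"linear": [0, 0, 0.5], "angular": [0, 0, 0], "hand": -1},
])

```text
t: 58.9
eef_pos: [0.5463, 0.2017, 0.1817]
tool_rot: [[0.974, 0.228, 0.001], [0.228, -0.974, 0.001], [0.002, -0.0, -1.0]]
contact_force: [1.0, 0.9, -1.3]
gripper_width: 0.594
grasp_force: 43.4
```

drive_tool([
  {"linear": [0.076, -0.763, 0], "angular": [0, 0, 0.4375], "hand": -1},
  {"linear": [0.076, -0.763, 0], "angular": [0, 0, 0.4375], "hand": -1},
  {"linear": [0.076, -0.763, 0], "angular": [0, 0, 0.4375], "hand": -1},
  {"linear": [0.076, -0.763, 0], "angular": [0, 0, 0.4375], "hand": -1},
  {"linear": [0.076, -0.763, 0], "angular": [0, 0, 0.4375], "hand": -1},
  {"linear": [0.076, -0.763, 0], "angular": [0, 0, 0.4375], "hand": -1},
  {"linear": [0.076, -0.763, 0], "angular": [0, 0, 0.4375], "hand": -1},
  {"linear": [0.076, -0.763, 0], "angular": [0, 0, 0.4375], "hand": -1},
])

```text
t: 59.57
eef_pos: [0.5606, 0.048, 0.1791]
tool_rot: [[0.795, 0.607, -0.001], [0.607, -0.795, -0.0], [-0.001, -0.001, -1.0]]
contact_force: [0.2, 0.4, -2.0]
gripper_width: 0.593
grasp_force: 43.4
```

drive_tool([
  {"linear": [0.076, -0.763, 0], "angular": [0, 0, 0.4375], "hand": -1},
  {"linear": [0.076, -0.763, 0], "angular": [0, 0, 0.4375], "hand": -1},
  {"linear": [0.076, -0.763, 0], "angular": [0, 0, 0.4375], "hand": -1},
  {"linear": [0.076, -0.763, 0], "angular": [0, 0, 0.4375], "hand": -1},
  {"linear": [0.076, -0.763, 0], "angular": [0, 0, 0.4375], "hand": -1},
  {"linear": [0.076, -0.763, 0], "angular": [0, 0, 0.4375], "hand": -1},
  {"linear": [0.076, -0.763, 0], "angular": [0, 0, 0.4375], "hand": -1},
  {"linear": [0.076, -0.763, 0], "angular": [0, 0, 0.4375], "hand": -1},
])

```text
t: 60.23
eef_pos: [0.5757, -0.1044, 0.179]
tool_rot: [[0.478, 0.878, -0.001], [0.878, -0.478, 0.0], [-0.001, -0.001, -1.0]]
contact_force: [0.1, 0.1, -1.2]
gripper_width: 0.594
grasp_force: 43.5
```

drive_tool([
  {"linear": [0.076, -0.763, 0], "angular": [0, 0, 0.4375], "hand": -1},
  {"linear": [0.076, -0.763, 0], "angular": [0, 0, 0.4375], "hand": -1},
  {"linear": [0.076, -0.763, 0], "angular": [0, 0, 0.4375], "hand": -1},
  {"linear": [0.076, -0.763, 0], "angular": [0, 0, 0.4375], "hand": -1},
  {"linear": [0.076, -0.763, 0], "angular": [0, 0, 0.4375], "hand": -1},
  {"linear": [0.076, -0.763, 0], "angular": [0, 0, 0.4375], "hand": -1},
  {"linear": [0.076, -0.763, 0], "angular": [0, 0, 0.4375], "hand": -1},
  {"linear": [0.076, -0.763, 0], "angular": [0, 0, 0.4375], "hand": -1},
])

```text
t: 60.9
eef_pos: [0.591, -0.2568, 0.1789]
tool_rot: [[0.078, 0.997, -0.001], [0.997, -0.078, 0.001], [0.0, -0.002, -1.0]]
contact_force: [0.3, 0.6, -0.8]
gripper_width: 0.596
grasp_force: 43.5
```

drive_tool([
  {"linear": [0, 0, -0.5], "angular": [0, 0, 0], "hand": -1},
  {"linear": [0, 0, -0.5], "angular": [0, 0, 0], "hand": -1},
  {"linear": [0, 0, 0], "angular": [0, 0, 0], "hand": -1},
  {"linear": [0, 0, 0], "angular": [0, 0, 0], "hand": -1},
  {"linear": [0, 0, 0], "angular": [0, 0, 0], "hand": -1},
  {"linear": [0, 0, 0], "angular": [0, 0, 0], "hand": -1},
  {"linear": [0, 0, 0], "angular": [0, 0, 0], "hand": -1},
  {"linear": [0, 0, 0], "angular": [0, 0, 0], "hand": -1},
])

```text
t: 61.57
eef_pos: [0.5919, -0.2559, 0.1552]
tool_rot: [[0.08, 0.997, 0.001], [0.997, -0.08, -0.0], [-0.0, 0.001, -1.0]]
contact_force: [-0.1, 0.1, -0.2]
gripper_width: 0.596
grasp_force: 43.5
```

```bash
python3 - <<'E'
from look import *
s=r.state(); print(s['eef_pos'],np.degrees(np.arctan2(s['tool_rot'][1,1],s['tool_rot'][0,1])))
caps('wrist',.067); caps('scene',.067)
E
```

```text
[ 0.59192758 -0.25589766  0.15523919] -4.605755757439575
wrist 7910 px [258. 284.] ray-circ [ 0.5842 -0.3576] r 0.0594 depth [ 0.593  -0.256   0.1979]
scene 81 px [304. 164.] ray-circ [0.4606 0.1999] r 0.0248 depth [0.4834 0.1835 0.1048]
scene 48 px [258. 170.] ray-circ [0.4021 0.0076] r 0.0205 depth [0.4034 0.0067 0.0797]
scene 42 px [204. 235.] ray-circ [ 0.589  -0.3184] r 0.0257 depth [ 0.5958 -0.3138  0.0672]
```

drive_tool([
  {"linear": [0, 0, -0.6], "angular": [0, 0, 0], "hand": -1},
  {"linear": [0, 0, -0.8], "angular": [0, 0, 0], "hand": -1},
  {"linear": [0, 0, -0.8], "angular": [0, 0, 0], "hand": -1},
  {"linear": [0, 0, -0.8], "angular": [0, 0, 0], "hand": -1},
  {"linear": [0, 0, -0.8], "angular": [0, 0, 0], "hand": -1},
  {"linear": [0, 0, -0.6], "angular": [0, 0, 0], "hand": -1},
  {"linear": [0, 0, -0.4], "angular": [0, 0, 0], "hand": -1},
  {"linear": [0, 0, 0], "angular": [0, 0, 0], "hand": -1},
])

```text
t: 62.33
eef_pos: [0.5899, -0.2555, 0.0322]
tool_rot: [[0.081, 0.997, -0.004], [0.997, -0.081, 0.001], [0.001, -0.004, -1.0]]
contact_force: [0.2, 0.6, -0.8]
gripper_width: 0.598
grasp_force: 43.5
```

drive_tool([
  {"linear": [0, 0, -0.2], "angular": [0, 0, 0], "hand": -1},
  {"linear": [0, 0, -0.2], "angular": [0, 0, 0], "hand": -1},
  {"linear": [0, 0, 0], "angular": [0, 0, 0], "hand": -1},
  {"linear": [0, 0, 0], "angular": [0, 0, 0], "hand": -1},
  {"linear": [0, 0, 0], "angular": [0, 0, 0], "hand": -1},
  {"linear": [0, 0, 0], "angular": [0, 0, 0], "hand": -1},
  {"linear": [0, 0, 0], "angular": [0, 0, 0], "hand": -1},
  {"linear": [0, 0, 0], "angular": [0, 0, 0], "hand": -1},
])

```text
t: 63.0
eef_pos: [0.5917, -0.2562, 0.0249]
tool_rot: [[0.081, 0.997, 0.0], [0.997, -0.081, -0.0], [-0.0, 0.0, -1.0]]
contact_force: [-0.5, 0.2, -0.2]
gripper_width: 0.592
grasp_force: 43.7
```

drive_tool([
  {"linear": [0, 0, 0], "angular": [0, 0, 0], "hand": 1},
  {"linear": [0, 0, 0], "angular": [0, 0, 0], "hand": 1},
  {"linear": [0, 0, 0], "angular": [0, 0, 0], "hand": 1},
  {"linear": [0, 0, 0], "angular": [0, 0, 0], "hand": 1},
  {"linear": [0, 0, 0.4], "angular": [0, 0, 0], "hand": 1},
  {"linear": [0, 0, 0.9], "angular": [0, 0, 0], "hand": 1},
  {"linear": [0, 0, 0.9], "angular": [0, 0, 0], "hand": 1},
  {"linear": [0, 0, 0.9], "angular": [0, 0, 0], "hand": 1},
])

```text
t: 63.67
eef_pos: [0.5914, -0.2563, 0.1036]
tool_rot: [[0.081, 0.997, -0.0], [0.997, -0.081, -0.0], [-0.0, -0.0, -1.0]]
contact_force: [0.7, -0.6, -0.1]
gripper_width: 1.0
grasp_force: 0.0
```

drive_tool([
  {"linear": [0, 0, 1], "angular": [0, 0, 0], "hand": 1},
  {"linear": [0, 0, 1], "angular": [0, 0, 0], "hand": 1},
  {"linear": [0, 0, 1], "angular": [0, 0, 0], "hand": 1},
  {"linear": [-0.182, 0.738, 0], "angular": [0, 0, -0.4375], "hand": 1},
  {"linear": [-0.182, 0.738, 0], "angular": [0, 0, -0.4375], "hand": 1},
  {"linear": [-0.182, 0.738, 0], "angular": [0, 0, -0.4375], "hand": 1},
  {"linear": [-0.182, 0.738, 0], "angular": [0, 0, -0.4375], "hand": 1},
  {"linear": [-0.182, 0.738, 0], "angular": [0, 0, -0.4375], "hand": 1},
])

```text
t: 64.33
eef_pos: [0.5685, -0.1633, 0.178]
tool_rot: [[0.34, 0.941, 0.001], [0.941, -0.34, -0.0], [0.0, 0.001, -1.0]]
contact_force: [0.9, 0.7, 1.6]
gripper_width: 1.0
grasp_force: 0.0
```

drive_tool([
  {"linear": [-0.182, 0.738, 0], "angular": [0, 0, -0.4375], "hand": 1},
  {"linear": [-0.182, 0.738, 0], "angular": [0, 0, -0.4375], "hand": 1},
  {"linear": [-0.182, 0.738, 0], "angular": [0, 0, -0.4375], "hand": 1},
  {"linear": [-0.182, 0.738, 0], "angular": [0, 0, -0.4375], "hand": 1},
  {"linear": [-0.182, 0.738, 0], "angular": [0, 0, -0.4375], "hand": 1},
  {"linear": [-0.182, 0.738, 0], "angular": [0, 0, -0.4375], "hand": 1},
  {"linear": [-0.182, 0.738, 0], "angular": [0, 0, -0.4375], "hand": 1},
  {"linear": [-0.182, 0.738, 0], "angular": [0, 0, -0.4375], "hand": 1},
])

```text
t: 65.0
eef_pos: [0.5322, -0.0157, 0.1781]
tool_rot: [[0.694, 0.72, 0.001], [0.72, -0.694, 0.0], [0.001, 0.001, -1.0]]
contact_force: [-0.2, 0.2, -0.9]
gripper_width: 0.996
grasp_force: 0.0
```

drive_tool([
  {"linear": [-0.182, 0.738, 0], "angular": [0, 0, -0.4375], "hand": 1},
  {"linear": [-0.182, 0.738, 0], "angular": [0, 0, -0.4375], "hand": 1},
  {"linear": [-0.182, 0.738, 0], "angular": [0, 0, -0.4375], "hand": 1},
  {"linear": [-0.182, 0.738, 0], "angular": [0, 0, -0.4375], "hand": 1},
  {"linear": [-0.182, 0.738, 0], "angular": [0, 0, -0.4375], "hand": 1},
  {"linear": [-0.182, 0.738, 0], "angular": [0, 0, -0.4375], "hand": 1},
  {"linear": [-0.182, 0.738, 0], "angular": [0, 0, -0.4375], "hand": 1},
  {"linear": [-0.182, 0.738, 0], "angular": [0, 0, -0.4375], "hand": 1},
])

```text
t: 65.67
eef_pos: [0.4958, 0.132, 0.1781]
tool_rot: [[0.927, 0.375, 0.001], [0.375, -0.927, 0.0], [0.001, 0.0, -1.0]]
contact_force: [-0.2, 0.3, -0.6]
gripper_width: 0.997
grasp_force: 0.0
```

drive_tool([
  {"linear": [-0.182, 0.738, 0], "angular": [0, 0, -0.4375], "hand": 1},
  {"linear": [-0.182, 0.738, 0], "angular": [0, 0, -0.4375], "hand": 1},
  {"linear": [-0.182, 0.738, 0], "angular": [0, 0, -0.4375], "hand": 1},
  {"linear": [0, 0, -0.5], "angular": [0, 0, 0], "hand": 1},
  {"linear": [0, 0, 0], "angular": [0, 0, 0], "hand": 1},
  {"linear": [0, 0, 0], "angular": [0, 0, 0], "hand": 1},
  {"linear": [0, 0, 0], "angular": [0, 0, 0], "hand": 1},
  {"linear": [0, 0, 0], "angular": [0, 0, 0], "hand": 1},
])

```text
t: 66.33
eef_pos: [0.483, 0.1858, 0.1654]
tool_rot: [[0.974, 0.226, 0.001], [0.226, -0.974, 0.0], [0.001, 0.0, -1.0]]
contact_force: [0.6, -0.1, -0.1]
gripper_width: 0.999
grasp_force: 0.0
```

```bash
python3 - <<'E'
from look import *
s=r.state(); print(s['eef_pos'],np.degrees(np.arctan2(s['tool_rot'][1,1],s['tool_rot'][0,1])))
caps('scene',.067); print('.103'); caps('wrist',.103)
E
```

```text
[0.48295784 0.18579407 0.16540619] -76.92135497106688
scene 83 px [304. 164.] ray-circ [0.4608 0.1989] r 0.0258 depth [0.4855 0.1827 0.1042]
scene 54 px [258. 170.] ray-circ [0.3934 0.0077] r 0.0199 depth [0.4039 0.0067 0.0829]
scene 58 px [218. 229.] ray-circ [ 0.594  -0.2586] r 0.0248 depth [ 0.5883 -0.2549  0.0694]
.103
wrist 2419 px [257. 201.] ray-circ [0.4827 0.187 ] r 0.023 depth [0.4834 0.1868 0.1034]
```

drive_tool([
  {"linear": [0, 0.04, -0.6], "angular": [0, 0, 0], "hand": 1},
  {"linear": [0, 0, -0.7], "angular": [0, 0, 0], "hand": 1},
  {"linear": [0, 0, -0.7], "angular": [0, 0, 0], "hand": 1},
  {"linear": [0, 0, -0.7], "angular": [0, 0, 0], "hand": 1},
  {"linear": [0, 0, -0.7], "angular": [0, 0, 0], "hand": 1},
  {"linear": [0, 0, -0.5], "angular": [0, 0, 0], "hand": 1},
  {"linear": [0, 0, -0.3], "angular": [0, 0, 0], "hand": 1},
  {"linear": [0, 0, 0], "angular": [0, 0, 0], "hand": 1},
])

```text
t: 67.1
eef_pos: [0.4813, 0.1868, 0.0582]
tool_rot: [[0.974, 0.227, -0.003], [0.227, -0.974, -0.002], [-0.003, 0.001, -1.0]]
contact_force: [0.2, 1.1, 0.2]
gripper_width: 1.002
grasp_force: 0.0
```

drive_tool([
  {"linear": [0, 0, 0], "angular": [0, 0, 0], "hand": 1},
  {"linear": [0, 0, 0], "angular": [0, 0, 0], "hand": 1},
  {"linear": [0, 0, 0], "angular": [0, 0, 0], "hand": -1},
  {"linear": [0, 0, 0], "angular": [0, 0, 0], "hand": -1},
  {"linear": [0, 0, 0], "angular": [0, 0, 0], "hand": -1},
  {"linear": [0, 0, 0], "angular": [0, 0, 0], "hand": -1},
  {"linear": [0, 0, 0], "angular": [0, 0, 0], "hand": -1},
  {"linear": [0, 0, 0], "angular": [0, 0, 0], "hand": -1},
])

```text
t: 67.77
eef_pos: [0.4829, 0.1876, 0.0606]
tool_rot: [[0.974, 0.228, 0.001], [0.228, -0.974, 0.0], [0.001, -0.0, -1.0]]
contact_force: [-1.5, -1.7, 4.8]
gripper_width: 0.596
grasp_force: 41.1
```

drive_tool([
  {"linear": [0, 0, 0], "angular": [0, 0, 0], "hand": -1},
  {"linear": [0, 0, 0.3], "angular": [0, 0, 0], "hand": -1},
  {"linear": [0, 0, 0.8], "angular": [0, 0, 0], "hand": -1},
  {"linear": [0, 0, 0.8], "angular": [0, 0, 0], "hand": -1},
  {"linear": [0, 0, 0.8], "angular": [0, 0, 0], "hand": -1},
  {"linear": [0, 0, 0.8], "angular": [0, 0, 0], "hand": -1},
  {"linear": [0, 0, 0.8], "angular": [0, 0, 0], "hand": -1},
  {"linear": [0, 0, 0.5], "angular": [0, 0, 0], "hand": -1},
])

```text
t: 68.43
eef_pos: [0.4827, 0.1878, 0.1818]
tool_rot: [[0.974, 0.228, 0.002], [0.228, -0.974, 0.001], [0.002, -0.001, -1.0]]
contact_force: [-0.0, 0.0, -1.1]
gripper_width: 0.594
grasp_force: 43.2
```

drive_tool([
  {"linear": [0.19, -0.635, 0], "angular": [0, 0, 0.4375], "hand": -1},
  {"linear": [0.19, -0.635, 0], "angular": [0, 0, 0.4375], "hand": -1},
  {"linear": [0.19, -0.635, 0], "angular": [0, 0, 0.4375], "hand": -1},
  {"linear": [0.19, -0.635, 0], "angular": [0, 0, 0.4375], "hand": -1},
  {"linear": [0.19, -0.635, 0], "angular": [0, 0, 0.4375], "hand": -1},
  {"linear": [0.19, -0.635, 0], "angular": [0, 0, 0.4375], "hand": -1},
  {"linear": [0.19, -0.635, 0], "angular": [0, 0, 0.4375], "hand": -1},
  {"linear": [0.19, -0.635, 0], "angular": [0, 0, 0.4375], "hand": -1},
])

```text
t: 69.1
eef_pos: [0.52, 0.0599, 0.1795]
tool_rot: [[0.795, 0.607, -0.001], [0.607, -0.795, -0.0], [-0.001, -0.0, -1.0]]
contact_force: [0.2, 0.2, -0.7]
gripper_width: 0.597
grasp_force: 43.3
```

drive_tool([
  {"linear": [0.19, -0.635, 0], "angular": [0, 0, 0.4375], "hand": -1},
  {"linear": [0.19, -0.635, 0], "angular": [0, 0, 0.4375], "hand": -1},
  {"linear": [0.19, -0.635, 0], "angular": [0, 0, 0.4375], "hand": -1},
  {"linear": [0.19, -0.635, 0], "angular": [0, 0, 0.4375], "hand": -1},
  {"linear": [0.19, -0.635, 0], "angular": [0, 0, 0.4375], "hand": -1},
  {"linear": [0.19, -0.635, 0], "angular": [0, 0, 0.4375], "hand": -1},
  {"linear": [0.19, -0.635, 0], "angular": [0, 0, 0.4375], "hand": -1},
  {"linear": [0.19, -0.635, 0], "angular": [0, 0, 0.4375], "hand": -1},
])

```text
t: 69.77
eef_pos: [0.5581, -0.067, 0.1795]
tool_rot: [[0.478, 0.878, -0.001], [0.878, -0.478, 0.0], [-0.0, -0.001, -1.0]]
contact_force: [-0.2, -0.2, -2.0]
gripper_width: 0.598
grasp_force: 43.3
```

drive_tool([
  {"linear": [0.19, -0.635, 0], "angular": [0, 0, 0.4375], "hand": -1},
  {"linear": [0.19, -0.635, 0], "angular": [0, 0, 0.4375], "hand": -1},
  {"linear": [0.19, -0.635, 0], "angular": [0, 0, 0.4375], "hand": -1},
  {"linear": [0.19, -0.635, 0], "angular": [0, 0, 0.4375], "hand": -1},
  {"linear": [0.19, -0.635, 0], "angular": [0, 0, 0.4375], "hand": -1},
  {"linear": [0.19, -0.635, 0], "angular": [0, 0, 0.4375], "hand": -1},
  {"linear": [0.19, -0.635, 0], "angular": [0, 0, 0.4375], "hand": -1},
  {"linear": [0.19, -0.635, 0], "angular": [0, 0, 0.4375], "hand": -1},
])

```text
t: 70.43
eef_pos: [0.5961, -0.1938, 0.1793]
tool_rot: [[0.078, 0.997, -0.001], [0.997, -0.078, 0.001], [0.0, -0.001, -1.0]]
contact_force: [0.8, -0.1, -1.9]
gripper_width: 0.596
grasp_force: 43.3
```

drive_tool([
  {"linear": [0, 0, -0.5], "angular": [0, 0, 0], "hand": -1},
  {"linear": [0, 0, -0.5], "angular": [0, 0, 0], "hand": -1},
  {"linear": [0, 0, 0], "angular": [0, 0, 0], "hand": -1},
  {"linear": [0, 0, 0], "angular": [0, 0, 0], "hand": -1},
  {"linear": [0, 0, 0], "angular": [0, 0, 0], "hand": -1},
  {"linear": [0, 0, 0], "angular": [0, 0, 0], "hand": -1},
  {"linear": [0, 0, 0], "angular": [0, 0, 0], "hand": -1},
  {"linear": [0, 0, 0], "angular": [0, 0, 0], "hand": -1},
])

```text
t: 71.1
eef_pos: [0.5966, -0.1931, 0.1552]
tool_rot: [[0.081, 0.997, 0.001], [0.997, -0.081, -0.0], [0.0, 0.001, -1.0]]
contact_force: [1.3, 0.2, -1.4]
gripper_width: 0.594
grasp_force: 43.4
```

```bash
python3 - <<'E'
from look import *
s=r.state(); print(s['eef_pos'],np.degrees(np.arctan2(s['tool_rot'][1,1],s['tool_rot'][0,1])))
caps('wrist',.067); caps('scene',.067)
E
```

```text
[ 0.59664886 -0.19311559  0.15517555] -4.619115221752275
wrist 7971 px [258. 282.] ray-circ [ 0.5888 -0.2922] r 0.0598 depth [ 0.5981 -0.1923  0.198 ]
scene 50 px [258. 170.] ray-circ [0.3932 0.008 ] r 0.0195 depth [0.4053 0.0078 0.0812]
scene 59 px [218. 229.] ray-circ [ 0.594  -0.2586] r 0.0248 depth [ 0.592  -0.258   0.0682]
scene 43 px [204. 235.] ray-circ [ 0.589  -0.3187] r 0.0257 depth [ 0.5822 -0.3102  0.0678]
```

drive_tool([
  {"linear": [0, 0, -0.6], "angular": [0, 0, 0], "hand": -1},
  {"linear": [0, 0, -0.8], "angular": [0, 0, 0], "hand": -1},
  {"linear": [0, 0, -0.8], "angular": [0, 0, 0], "hand": -1},
  {"linear": [0, 0, -0.8], "angular": [0, 0, 0], "hand": -1},
  {"linear": [0, 0, -0.8], "angular": [0, 0, 0], "hand": -1},
  {"linear": [0, 0, -0.6], "angular": [0, 0, 0], "hand": -1},
  {"linear": [0, 0, -0.4], "angular": [0, 0, 0], "hand": -1},
  {"linear": [0, 0, 0], "angular": [0, 0, 0], "hand": -1},
])

```text
t: 71.87
eef_pos: [0.5947, -0.1928, 0.0322]
tool_rot: [[0.081, 0.997, -0.004], [0.997, -0.081, 0.001], [0.0, -0.004, -1.0]]
contact_force: [0.1, 0.6, -2.1]
gripper_width: 0.597
grasp_force: 43.4
```

drive_tool([
  {"linear": [0, 0, -0.2], "angular": [0, 0, 0], "hand": -1},
  {"linear": [0, 0, -0.2], "angular": [0, 0, 0], "hand": -1},
  {"linear": [0, 0, 0], "angular": [0, 0, 0], "hand": -1},
  {"linear": [0, 0, 0], "angular": [0, 0, 0], "hand": -1},
  {"linear": [0, 0, 0], "angular": [0, 0, 0], "hand": -1},
  {"linear": [0, 0, 0], "angular": [0, 0, 0], "hand": -1},
  {"linear": [0, 0, 0], "angular": [0, 0, 0], "hand": -1},
  {"linear": [0, 0, 0], "angular": [0, 0, 0], "hand": -1},
])

```text
t: 72.53
eef_pos: [0.5965, -0.1934, 0.0249]
tool_rot: [[0.081, 0.997, 0.0], [0.997, -0.081, -0.0], [-0.0, 0.0, -1.0]]
contact_force: [0.2, -0.4, -1.6]
gripper_width: 0.594
grasp_force: 43.6
```

drive_tool([
  {"linear": [0, 0, 0], "angular": [0, 0, 0], "hand": 1},
  {"linear": [0, 0, 0], "angular": [0, 0, 0], "hand": 1},
  {"linear": [0, 0, 0], "angular": [0, 0, 0], "hand": 1},
  {"linear": [0, 0, 0], "angular": [0, 0, 0], "hand": 1},
  {"linear": [0, 0, 0.4], "angular": [0, 0, 0], "hand": 1},
  {"linear": [0, 0, 0.9], "angular": [0, 0, 0], "hand": 1},
  {"linear": [0, 0, 0.9], "angular": [0, 0, 0], "hand": 1},
  {"linear": [0, 0, 0.9], "angular": [0, 0, 0], "hand": 1},
])

```text
t: 73.2
eef_pos: [0.5962, -0.1935, 0.1036]
tool_rot: [[0.081, 0.997, 0.0], [0.997, -0.081, -0.0], [-0.0, 0.0, -1.0]]
contact_force: [2.2, 0.5, 0.7]
gripper_width: 0.998
grasp_force: 0.0
```

drive_tool([
  {"linear": [0, 0, 1], "angular": [0, 0, 0], "hand": 1},
  {"linear": [0, 0, 1], "angular": [0, 0, 0], "hand": 1},
  {"linear": [0, 0, 1], "angular": [0, 0, 0], "hand": 1},
  {"linear": [0, 0, 1], "angular": [0, 0, 0], "hand": 1},
  {"linear": [-0.7, 0, 1], "angular": [0, 0, 0], "hand": 1},
  {"linear": [-0.7, 0, 1], "angular": [0, 0, 0], "hand": 1},
  {"linear": [-0.7, 0, 1], "angular": [0, 0, 0], "hand": 1},
  {"linear": [0, 0, 0], "angular": [0, 0, 0], "hand": 1},
])

```text
t: 73.87
eef_pos: [0.5434, -0.1957, 0.2843]
tool_rot: [[0.084, 0.996, 0.009], [0.997, -0.084, -0.002], [-0.001, 0.009, -1.0]]
contact_force: [1.2, -0.4, 1.1]
gripper_width: 0.999
grasp_force: 0.0
```

```bash
python3 look.py w20.png; python3 - <<'E'
from look import *
caps('wrist',.067); a=cam('scene')['color'][80:300,130:420]
b=cv2.imread('pics/w20.png')[...,::-1]
o=np.hstack([cv2.resize(a,(400,300)),cv2.resize(b,(400,300))]); cv2.imwrite('pics/fin.png',o[...,::-1])
E
```

```text
73.8667 [ 0.54339257 -0.1957187   0.28427939] -4.792129133773478 [-5.   8.  24.9 90.5 -3.5 81.7 15.4]
top 61 px [292. 193.] ray-circ [ 0.5937 -0.2027] r 0.0188 depth [ 0.5456 -0.1574  0.4337]
scene 49 px [258. 170.] ray-circ [0.3979 0.0093] r 0.0174 depth [0.4051 0.0078 0.0811]
scene 90 px [234. 223.] ray-circ [ 0.5998 -0.1946] r 0.0241 depth [ 0.5964 -0.1938  0.0687]
scene 58 px [218. 229.] ray-circ [ 0.5951 -0.2588] r 0.0247 depth [ 0.5931 -0.255   0.0684]
wrist 82 px [293. 143.] ray-circ [ 0.5951 -0.1886] r 0.0213 depth [ 0.5948 -0.1776  0.0669]
wrist 117 px [292. 190.] ray-circ [ 0.5899 -0.2497] r 0.0209 depth [ 0.5934 -0.2396  0.0667]
wrist 142 px [291. 230.] ray-circ [ 0.5852 -0.3117] r 0.0212 depth [ 0.5842 -0.302   0.0668]
wrist 86 px [293. 144.] ray-circ [ 0.5955 -0.1906] r 0.0218 depth [ 0.5847 -0.1803  0.0671]
wrist 119 px [293. 191.] ray-circ [ 0.5911 -0.2529] r 0.0213 depth [ 0.5906 -0.2405  0.067 ]
wrist 148 px [291. 232.] ray-circ [ 0.5848 -0.3139] r 0.0223 depth [ 0.5817 -0.3026  0.0668]
```

View pics/fin.png

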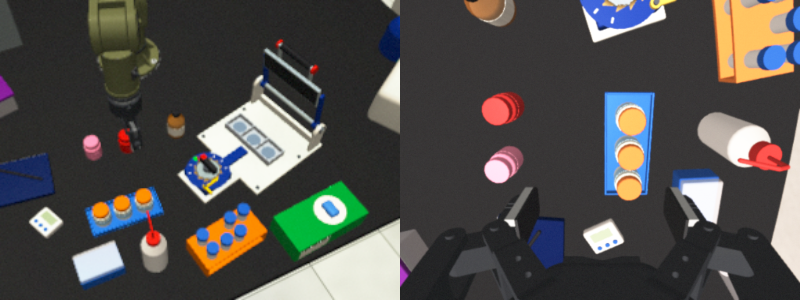

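All three capped jars stand in the tray with tops at 0.067, as 63 mm jars on a 4 mm floor should. The lever is at rest, the knob is at the green mark and nothing else has moved, so I hand in.

```bash
python3 -c "
from cell import r
print(r.finish_job())"
```

```text
the job is handed in; nothing more can be done
None
```

The job is handed in at about 74 s: all three jars had their caps pressed home and stand upright in the blue tray, with the press at the green mark and the lever back at rest (the hand-in returned no verdict).

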